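# Clamp a heel in the click-knob press

### The arm

A 7-joint arm with a two-finger parallel gripper is mounted at the origin on the work surface. World frame = base frame: x ahead of the robot, y to its left, z up, the work surface at z = 0. Lengths are in m, angles in degrees, forces in N, time in s.
With the tool pointing down it reaches from about 0.425 to 0.875 m from the base axis. Payload 4.7 kg.
Tool frame: the origin (TCP) lies on the centre line of the jaws, within the pads' length; the fingertips stand 8 mm ahead of it and the grasp point (between the pads) lies 11 mm behind it; z points along the fingers, x is the direction in which the jaws open and shut, and the axes are right-handed (so a half turn about z gives the same grasp; the last joint's range is limited). The gripper opens to 87 mm and grips with 3 to 60 N. Pads are 19 mm wide; open, the fingers measure 117 mm over their backs; the gripper's body (75 mm by 190 mm) begins 51 mm behind the grasp point.
Start: joints at [75.751, 18.392, -4.016, 83.108, 1.295, 78.541, -3.26], TCP at [0.169, -0.628, 0.231] pointing down, gripper open.
Joint ranges: [-163.93, 163.93], [-17.29, 119.83], [-79.2, 71.16], [3.27, 140.29], [-89.18, 269.18], [5.43, 117.66], [-154.24, 154.24]. Speed limits (degrees/s): [147.25, 147.25, 180, 180, 180, 180, 180].

### API

Orientations are given as [roll, pitch, yaw] about the fixed x, y, z axes, in that order (R = Rz(yaw) Ry(pitch) Rx(roll)).
In Python, from cell import telemetry, read_camera, get_calibration, sign_off gives the robot as it stands. The module is installed in compiled form; this text tells all that it offers.
- The arm moves only by the tool carry_out, never from a script. Its arguments are lists of equal length, an entry for each row: "translation": the shift along the tool's x, y, z in cm, a list of three; "turn": the turn about the tool's z in rad; "gripper": the opening, from 0 (shut) to 1 (fully open). In form: {"translation": [[dx, dy, dz], ...], "turn": [turn, ...], "gripper": [gripper, ...]}. A call has 1 to 5 rows; each row is the pose to reach, as a shift and turn from the pose commanded when the call began, along the tool's axes at that moment; what a row does not reach only later rows make up. A row lasts 1/8 s, in which the tool goes at most 62.5 mm and 10.7 degrees, less where a joint would pass 70% of its speed; a pose out of reach is approached as far as the arm can. A call with a gripper value outside its range is refused whole. The fingers move at their own pace and stop on an object; "squeeze" is the grip in N (left out, the last holds). Time passes only in rows, so rows that repeat a pose let the fingers close. It gives the time, the measured TCP pose, the force and the opening at its end, in the units of the state.
- telemetry.get_obs(): the state, without advancing time (a new reading comes with each control period).
- read_camera(name): name is "side" or "top" or "wrist"; returns the picture (384x512x3 uint8, red, green, blue); there is no depth.
- get_calibration(name): a dict with "fx", "fy", "cx", "cy" (pixels), "k1" (the pictures are not rectified: a ray, as slopes to the right and down, at radius r is drawn at 1 + k1 r^2 times it, then the intrinsics apply), "R" (3x3) and "t" (3): a world point X has camera coordinates R X + t. Camera axes: x right, y down, z forward; pixel columns grow to the right and rows downward; lengths in m; the calibration is good to about 2 mm. A picture is of the moment at which its call begins: read the wrist's pose just before it. get_calibration takes no time and is no camera call; for the wrist camera it gives the pose at the moment of the call.
- sign_off(): hands the job in, once; it reports no verdict.
The state is a dict: "time_s": time; "qpos": joint angles; "joint_velocities": joint speeds; "effort": joint torques, N m; "tool_pos": TCP position; "tool_rot": TCP orientation; "force": force on the tool from outside, world axes, zero at the start; "wrist_torque": the same for the moment, N m; "grip_width": finger opening in m.
Only numpy, scipy, OpenCV 4.12 (cv2) and the standard library are available. Lean on these libraries where they do the work, as an engineer would, in place of code of your own. Each camera call takes 0.05 s, during which the arm holds its last target.

### The job

The rubber top piece on the sole with the stacked heel has just been cemented: lay that sole on the bed of the heel press and slide it, heel first and pointing straight in, under the pressing foot until the heel rests home against both locating pins, without ramming it into them. Then run the foot down with the black knob on top (clockwise) until the knob slips at its set torque and has clicked two or three times, no more, and let go, leaving the sole clamped. Leave the other things on the bench where they are.

Things in the scene. Friction and masses are not known exactly. Their poses are not given: they have to be found in the camera images.
- sole: the work: stiff tan leather outsole lying outer face up, 295 mm long, 7 mm thick, 0.2 to 0.35 kg, a D-shaped stacked heel standing up on one end; lies left or right of the press. Origin: underside, below the centre of the heel's half-round (radius 31 mm); +x points to the back of the heel (31 mm away), toe at x = -264 mm, z up. Centre of mass near x = -60 mm
- sole_waist (a point): middle of that sole's waist, 115 mm toeward of its origin, 3.5 mm above its underside. From 60 to 130 mm toeward the waist is 59 mm wide with straight sides: the place to grip, across the sole. The forepart beyond (140 to 258 mm toeward) is up to 92 mm wide
- heel_top (a point): centre of the half-round on top of the heel, 38 mm above the sole's underside, right over its origin. The heel is 62 mm wide and 66 mm long, its uppermost 7 mm the black rubber top piece
- press: grey cast heel press fixed to the bench. Its bed reaches from 170 mm in front of the press axis to 115 mm behind it; column 50 mm square, 57 to 107 mm behind the axis; head 48 mm wide over the bed, from 96 to 136 mm above the bench. Origin on the bench on the press axis; +x from the open front to the column (the sole goes in along +x), z up
- press_axis (a point): where the press axis meets the top of the bed, 12 mm above the bench: the heel centre belongs over it, the sole's x along the press's x
- heel_pins: two upright steel locating pins in the bed, 10 mm thick, 24 mm high, 27.5 mm behind the press axis and 23 mm to either side of it; the round back of the heel rests against both when it is home, its centre then on the axis. Origin on the axis at the bed's top. More than 40 N into them dents the heel
- press_bed: the press's bed plate, grey, 12 mm thick, 285 by 110 mm, fixed; the sole lies on it. Origin on the bench on the press axis. Above it hangs the pressing foot: 40 mm square, 13 mm thick, rubber faced, sprung under a steel ram; it only goes up and down and starts 3 to 9 mm above the top of a heel lying on the bed
- knob_grip (a point): on the knob's axis, 18 mm above its underside, 166 mm above the bench. The knob is a black ribbed cylinder, 50 mm across, from 148 to 180 mm above the bench; it stays at that height as it turns, many turns. Take it from above at any angle with 30 N or more; clockwise from above tightens. Turn, let go, turn back, regrip. At the clicks the press holds by itself with some 100 N
- knob_mark (a point): index mark on the knob's top, a white radial line, point 18 mm from the axis, 180 mm above the bench. At the start it stands over the collar's mark and stays there while the knob drives the screw; once the clutch slips it runs ahead of it, clockwise: clicks come when it is 15, 45, 75 and 105 degrees ahead (two or three are right, the fourth is too many)
- press_nut: brass collar, 62 mm across, turning under the knob at 137 to 142 mm above the bench; origin on the axis, its +x points to its white mark. A turn lowers the foot 12 mm. Torque at the knob: 0.22 N m running free, climbing over the last 0.7 rad to about 0.42 as the foot bears down, then slip, rippling 0.25 to 0.42. A hand at rest feels less, but 0.2 or more above what it felt running free
- flat_sole: bystander: a sole of the same outline, 7 mm thick, without a heel; lies on the other side of the press. Same origin and axes as the sole
- hammer: bystander: shoemaker's hammer, 270 mm, wooden handle
- awl: bystander: awl, 150 mm, wooden pear handle
- polish_tin: bystander: flat round metal tin, 60 mm across and 37 mm high, beside the press column
- top_pieces: bystander: stack of round black rubber top pieces, 62 mm across and 32 mm high, beside the press column
- last: bystander: wooden shoe last, 255 mm long, 92 mm high
- cement_can: bystander: metal can, 84 mm across and 105 mm high
- thinner_jar: bystander: amber glass jar, 68 mm across and 90 mm high

How it is judged (in metres and radians):
On the way, in this order (a step that is already met when the one before it is completed fails the run):
1. the heeled sole lies flat on the bed under the foot, heel home against the pins, pointing straight in, not yet clamped (horizontal distance between heel_top and press_axis below 0.004 m and z of sole in the frame of press below 0.0145 m and angle between the x axis of sole and the x axis of press, either way round below 0.2 rad and contact force between sole and press_bed below 10 N), for 0.2 s.
2. with the heel pressed home in its place the knob has slipped and clicked at least twice: its mark runs 45 degrees or more ahead of the collar's (y of knob_mark in the frame of press_nut below -0.0127 m and contact force between sole and press_bed above 30 N and horizontal distance between heel_top and press_axis below 0.004 m), for 0.1 s.
At the end, for the whole second after the job is handed in: The heeled sole lies flat and still on the bed, heel centre within 4 mm of the press axis, pointing within 0.2 rad of straight in, clamped to the bed with over 30 N; the knob has clicked two or three times (its mark 45 to 105 degrees clockwise ahead of the collar's) (all of step 2 and z of sole in the frame of press below 0.0145 m and angle between the x axis of sole and the x axis of press, either way round below 0.2 rad and linear speed of sole below 0.01 m/s); the robot touches nothing.
It fails at once if the heel is rammed into the locating pins with more than 40 N (contact force between sole and heel_pins above 40 N).
It fails at once if the knob is overrun: a fourth click (its mark more than 105 degrees ahead of the collar's) (x of knob_mark in the frame of press_nut below -0.0048 m).
It fails at once if a bystander is moved by more than 30 mm (distance of any of flat_sole, hammer, awl, polish_tin, top_pieces, last, cement_can, thinner_jar from where it was at the start of the episode above 0.03 m).
It also fails if it takes over 72 s, if anything falls off the work surface, if the arm or the gripper's body presses on something with over 40 N, if the wrist force passes 120 N, or if a joint passes its speed limit or range.

## Working session

There is one attempt and no reset: what is moved stays moved. The work goes in short steps, Python scripts to look and compute and a tool call to move; the robot and the scene stay as the last step left them, time stands still between calls to the robot, and variables do not carry over. Pictures are saved under pics/ and viewed, and the job is handed in when it is done.

Besides the shell and the picture viewer there is one more tool, called in YAML: its name, and indented under it one key for each argument. carry_out: Moves the arm, as the interface text tells. Its arguments: {"type":"object","properties":{"translation":{"type":"array","items":{"type":"array","items":{"type":"number"}}},"turn":{"type":"array","items":{"type":"number"}},"gripper":{"type":"array","items":{"type":"number"}},"squeeze":{"type":"number"}},"required":["translation","turn","gripper"]}

```bash
mkdir -p pics
python3 - <<'E'
from cell import telemetry, read_camera, get_calibration
import cv2
print(telemetry.get_obs())
for n in ("top","side","wrist"):
    c=get_calibration(n); print(n,c)
    im=read_camera(n); cv2.imwrite(f"pics/{n}0.png",im[:,:,::-1])
E
```

```text
{'time_s': 0.0, 'qpos': array([75.75100737, 18.43834559, -4.01697617, 83.17686123,  1.29601787,
       78.53882569, -3.26104919]), 'joint_velocities': array([ 0.0487948 , -0.08754143,  0.03849814,  0.00340961, -0.00749131,
       -0.01941814,  0.08467387]), 'effort': array([-4.80410963e-04, -4.91285241e+01, -4.04358795e-01, -3.12526023e+01,
       -6.39502052e-02,  4.37814603e-02,  2.06691702e-04]), 'tool_pos': array([ 0.16867518, -0.62717112,  0.22945261]), 'tool_rot': array([ 1.79993695e+02,  1.08725740e-01, -7.49406954e+01]), 'force': array([0.13236627, 0.69947066, 0.18919183]), 'wrist_torque': array([ 0.00095495, -0.02662989, -0.05095499]), 'grip_width': 0.08685024527565957}
top {'fx': 348.3877008046093, 'fy': 348.3877008046093, 'cx': 259.8937706560667, 'cy': 194.18845028976227, 'k1': 0.014979208816223001, 'R': array([[ 0.0177094 , -0.99984119, -0.00199251],
       [-0.98899237, -0.01722437, -0.14696058],
       [ 0.14690292,  0.00457316, -0.98914034]]), 't': array([0.02939334, 0.64804826, 1.11149914])}
side {'fx': 440.56012480833755, 'fy': 440.56012480833755, 'cx': 252.5928038260086, 'cy': 190.0219417281847, 'k1': -0.09379000860471187, 'R': array([[-0.83187064, -0.5549489 , -0.00479028],
       [-0.34255681,  0.52024682, -0.78230306],
       [ 0.43663035, -0.64913401, -0.62287958]]), 't': array([0.53925508, 0.30500046, 1.10970716])}
wrist {'fx': 314.8854524717729, 'fy': 314.8854524717729, 'cx': 256.2901160624612, 'cy': 193.70822999076836, 'k1': -0.0016356008141195217, 'R': array([[ 0.25985443, -0.96564664, -0.00150017],
       [-0.93629372, -0.25233512,  0.24429705],
       [-0.23628317, -0.06207707, -0.96969928]]), 't': array([-0.64743224, -0.03022001,  0.38918442])}
```

View pics/top0.png

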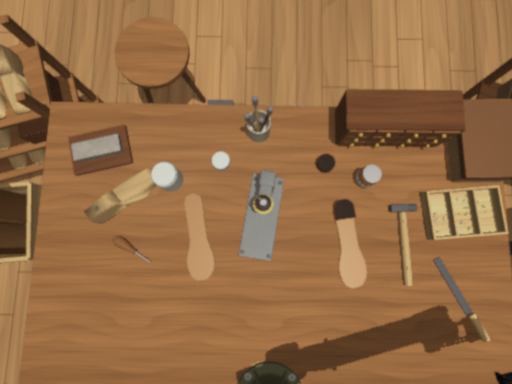

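View pics/side0.png

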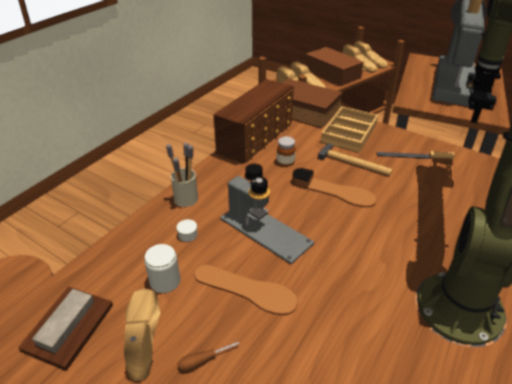

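View pics/wrist0.png

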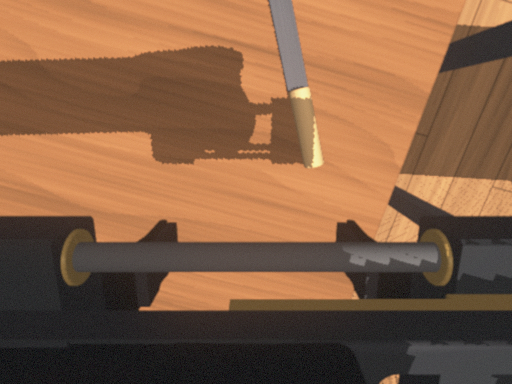

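The scene is clear: the heeled sole lies on the right (top image, heel near (345,208), toe near (353,287)) and the press is at about (262,212), opening toward the robot. Next I'll measure both.

```bash
cat > h.py <<'E'
import numpy as np, cv2
from cell import telemetry, read_camera, get_calibration
def K(c): return np.array([[c['fx'],0,c['cx']],[0,c['fy'],c['cy']],[0,0,1.]]), np.array([c['k1'],0,0,0.])
def onplane(c,px,z):
    k,d=K(c); px=np.asarray(px,float).reshape(-1,1,2)
    r=cv2.undistortPoints(px,k,d).reshape(-1,2); r=np.c_[r,np.ones(len(r))]
    R=np.array(c['R']);t=np.array(c['t']); w=r@R; o=-R.T@t
    return o+w*((z-o[2])/w[:,2])[:,None]
def proj(c,X):
    k,d=K(c); p,_=cv2.projectPoints(np.asarray(X,float).reshape(-1,3),cv2.Rodrigues(np.array(c['R']))[0],np.array(c['t']),k,d); return p.reshape(-1,2)
def sav(n,im,s=1,roi=None):
    if roi: im=im[roi[1]:roi[3],roi[0]:roi[2]]
    im=cv2.resize(im,None,fx=s,fy=s,interpolation=cv2.INTER_CUBIC); cv2.imwrite('pics/'+n,im[:,:,::-1])
E
python3 - <<'E'
from h import *
im=cv2.imread('pics/top0.png')[:,:,::-1]
sav('top0a.png',im,5,(230,150,385,270)) if 0 else sav('top0a.png',im,4.5,(225,160,385,292))
E
```

```text
(no output)
```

View pics/top0a.png

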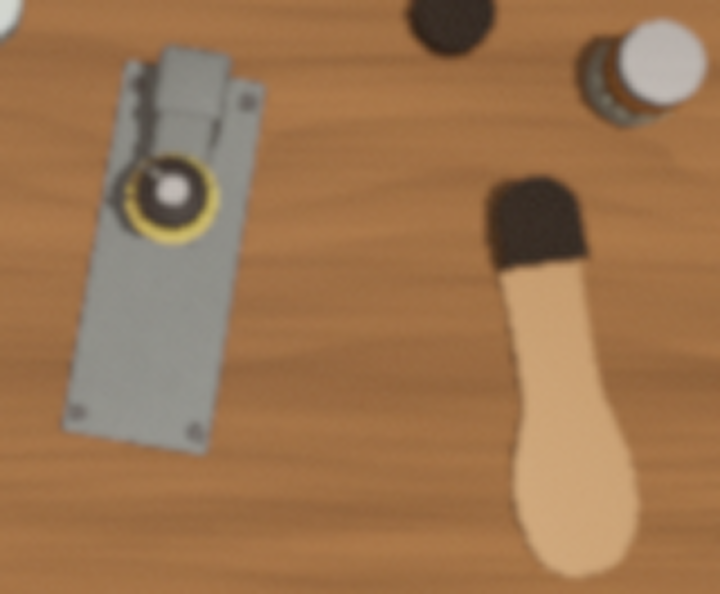

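Run:
```python
from h import *
im=cv2.imread('pics/top0.png')[:,:,::-1]; c=get_calibration('top')
f=lambda p:(np.array(p)+.5)/4.5-.5+np.array([225,160])
B=onplane(c,f([(62,430),(207,453),(264,85),(128,60)]),.012)[:,:2]
print(B.round(4)); 
for a,b in((0,3),(1,2),(0,1)): 
    v=B[b]-B[a]; print(np.linalg.norm(v),np.degrees(np.arctan2(v[1],v[0])))
fr=(B[0]+B[1])/2
v=(B[3]-B[0]+B[2]-B[1]);v/=np.linalg.norm(v); print('press front-based origin',fr+.17*v, np.degrees(np.arctan2(v[1],v[0])))
hsv=cv2.cvtColor(np.ascontiguousarray(im),cv2.COLOR_RGB2HSV)
# brass collar
m=cv2.inRange(hsv,(20,90,100),(35,255,255));m[:, :230]=0;m[:,290:]=0;m[:180]=0;m[230:]=0
cn=max(cv2.findContours(m,cv2.RETR_EXTERNAL,cv2.CHAIN_APPROX_NONE)[0],key=len)
e=cv2.fitEllipse(cn);print(e,onplane(c,[e[0]],.142))
e2=f([(172,190)]);print('knobspot',onplane(c,e2,.18))
# sole: tan, brighter than bench
roi=np.zeros(im.shape[:2],bool);roi[190:300,320:380]=1
print(im[265,350],im[265,375],im[208,345])
for x in range(320,375,3): print(tuple(im[270,x].tolist()),end=' ')
```

```text
[[ 0.4454  0.1092]
 [ 0.4305  0.0012]
 [ 0.709  -0.0389]
 [ 0.7267  0.0659]]
0.28462652733054633 -8.740252421572448
0.28130030936013256 -8.19565608646128
0.108964173092731 -97.84830339551213
press front-based origin [0.60611083 0.0301739 ] -8.469554690360047
((262.5082702636719, 203.37771606445312), (18.09318733215332, 18.537485122680664), 78.98516845703125) [[0.60533224 0.03187994 0.142     ]]
knobspot [[0.60528442 0.03113134 0.18      ]]
[205 165 120] [166 115  71] [57 47 38]
(154, 106, 65) (153, 106, 65) (155, 107, 65) (155, 108, 66) (156, 108, 66) (157, 110, 67) (154, 112, 74) (206, 167, 123) (206, 167, 123) (205, 166, 121) (205, 166, 121) (205, 165, 121) (205, 165, 121) (204, 164, 119) (203, 163, 119) (200, 158, 114) (161, 113, 70) (161, 113, 68) (164, 115, 70)
```

Run:
```python
from h import *
im=np.ascontiguousarray(cv2.imread('pics/top0.png')[:,:,::-1]); c=get_calibration('top')
m=((im[:,:,1]>138)&(im[:,:,0]>180)).astype(np.uint8); m[:,:320]=0;m[:,385:]=0;m[:195]=0;m[295:]=0
cn=max(cv2.findContours(m,cv2.RETR_EXTERNAL,cv2.CHAIN_APPROX_NONE)[0],key=len)[:,0]
P=onplane(c,cn,.007)[:,:2]
# waist midline: rows 
rows=[]
for r in range(222,289):
    xs=np.where(m[r])[0]
    if len(xs): 
        q=onplane(c,[(xs[0]-.5,r),(xs[-1]+.5,r)],.007)[:,:2]; rows.append((r,*q.mean(0),q[0,1]-q[1,1]))
rows=np.array(rows); print(rows[::5].round(4))
print('toe',P[P[:,0].argmin()])
# heel top: dark
d=((im.max(2)<90)).astype(np.uint8); d[:,:325]=0;d[:,365:]=0;d[:190]=0;d[225:]=0
cn=max(cv2.findContours(d,cv2.RETR_EXTERNAL,cv2.CHAIN_APPROX_NONE)[0],key=len)[:,0]
print(cn.min(0),cn.max(0))
Q=onplane(c,cn,.038)[:,:2]; print(Q.min(0),Q.max(0)); print(cv2.minAreaRect(Q.astype(np.float32)*1000))
w=rows[(rows[:,3]<.062)]; 
for s in(w,rows):
  p=np.polyfit(s[:,1],s[:,2],1);print('yaw',np.degrees(np.arctan(p[0])), p)
```

```text
[[ 2.220e+02  5.629e-01 -2.502e-01  5.770e-02]
 [ 2.270e+02  5.460e-01 -2.532e-01  5.760e-02]
 [ 2.320e+02  5.292e-01 -2.563e-01  5.740e-02]
 [ 2.370e+02  5.125e-01 -2.593e-01  5.730e-02]
 [ 2.420e+02  4.958e-01 -2.623e-01  5.720e-02]
 [ 2.470e+02  4.792e-01 -2.653e-01  5.700e-02]
 [ 2.520e+02  4.626e-01 -2.683e-01  6.360e-02]
 [ 2.570e+02  4.462e-01 -2.696e-01  7.350e-02]
 [ 2.620e+02  4.297e-01 -2.709e-01  8.330e-02]
 [ 2.670e+02  4.134e-01 -2.706e-01  8.980e-02]
 [ 2.720e+02  3.971e-01 -2.735e-01  8.960e-02]
 [ 2.770e+02  3.809e-01 -2.748e-01  7.950e-02]
 [ 2.820e+02  3.648e-01 -2.744e-01  6.610e-02]
 [ 2.870e+02  3.486e-01 -2.707e-01  1.980e-02]]
toe [ 0.34842913 -0.26249181]
[334 200] [354 219]
[ 0.57009759 -0.27310628] [ 0.63439233 -0.20671127]
((605.1634521484375, -237.30934143066406), (60.16970443725586, 66.9177474975586), 10.466629028320312)
yaw 5.9923562080313495 [ 0.10496935 -0.3123193 ]
yaw 6.58675508173107 [ 0.11546969 -0.31854156]
```

```bash
cat >> h.py <<'E'
def plan(x,y,z,yaw):
    """shift (cm, tool axes) and turn from current measured pose, assuming tool down"""
    o=telemetry.get_obs(); p=o['tool_pos']; a=np.radians(o['tool_rot'][2])
    xt=np.array([np.cos(a),np.sin(a)]); yt=np.array([np.sin(a),-np.cos(a)])
    d=np.array([x,y])-p[:2]
    print('t',o['time_s'],'pos',p.round(4),'rot',o['tool_rot'].round(2),'F',o['force'].round(1))
    print('shift cm',(100*np.array([d@xt,d@yt,p[2]-z])).round(2),'turn',round(-np.radians((yaw-o['tool_rot'][2]+180)%360-180),4))
E
python3 - <<'E'
from h import *
a=np.radians(10.3); h=np.array([.607,-.2423]); g=h-.116*np.array([np.cos(a),np.sin(a)]); print(g)
plan(g[0],g[1],.15,-79.7)
E
```

```text
[ 0.49286934 -0.26304106]
t 0.15 pos [ 0.1687 -0.6273  0.2297] rot [ 1.800e+02  9.000e-02 -7.494e+01] F [ 0.7  0.  -0.3]
shift cm [-26.75 -40.77   7.97] turn 0.083
```

carry_out:
  translation:
    - [-3.3,-5.1,0]
    - [-6.6,-10.2,0]
    - [-10,-15.3,0]
    - [-13.3,-20.4,1]
    - [-16.6,-25.5,2]
  turn: [0,0.02,0.04,0.06,0.083]
  gripper: [1,1,1,1,1]

```text
time_s: 0.78
tool_pos: [0.373, -0.3995, 0.2103]
tool_rot: [-180.0, -0.0, -79.7]
force: [0.7, -1.6, -0.0]
grip_width: 0.0873
```

Run:
```python
from h import *
plan(.4929,-.263,.15,-79.7)
```

```text
t 0.775 pos [ 0.373  -0.3995  0.2103] rot [-1.800e+02 -3.000e-02 -7.975e+01] F [ 0.7 -1.6 -0. ]
shift cm [-11.3  -14.23   6.03] turn -0.0008
```

carry_out:
  translation:
    - [-3.7,-4.7,2]
    - [-7.5,-9.5,4]
    - [-11.3,-14.2,6]
    - [-11.3,-14.2,6]
  turn: [0,0,0,0]
  gripper: [1,1,1,1]

```text
time_s: 1.27
tool_pos: [0.4936, -0.2582, 0.1488]
tool_rot: [180.0, 0.2, -79.2]
force: [-0.6, -0.5, 0.4]
grip_width: 0.0871
```

Run:
```python
from h import *
import pickle
plan(.4929,-.263,.15,-79.7)
c=get_calibration('wrist'); im=read_camera('wrist'); pickle.dump((c,im),open('w1.pkl','wb')); sav('w1.png',im)
```

```text
t 1.275 pos [ 0.4936 -0.2582  0.1488] rot [179.97   0.24 -79.15] F [-0.6 -0.5  0.4]
shift cm [ 0.45  0.16 -0.12] turn 0.0096
```

View pics/w1.png

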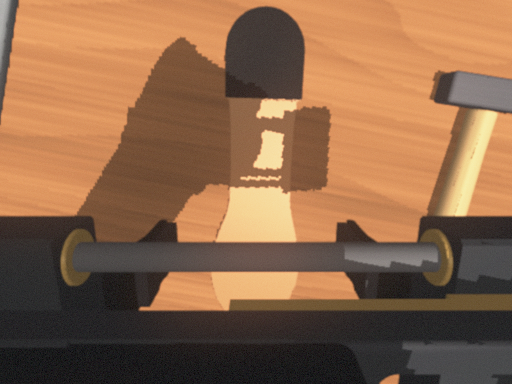

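The heel is at cols 226–304, rows 8–97, with the waist at cols ~229–294 below it, nearly aligned with the tool. I'll zoom in for the edges.

Run:
```python
from h import *
import pickle
c,im=pickle.load(open('w1.pkl','rb')); sav('w1a.png',im,3,(170,0,360,200))
g=im.astype(int)
for r in (105,125,145,165,180): print(r,[tuple(g[r,x]) for x in range(222,238,2)],'|',[tuple(g[r,x]) for x in range(284,304,2)])
m=(im.max(2)<75).astype(np.uint8); m[:, :215]=0;m[:,315:]=0;m[105:]=0
n=cv2.connectedComponents(m)[0]
for r in (20,40,60,70,80,90): xs=np.where(m[r])[0]; print(r,xs.min(),xs.max())
ys=np.where(m[:,265])[0]; print(ys.min(),ys.max())
```

```text
105 [(np.int64(113), np.int64(78), np.int64(51)), (np.int64(111), np.int64(76), np.int64(50)), (np.int64(112), np.int64(78), np.int64(54)), (np.int64(114), np.int64(79), np.int64(55)), (np.int64(143), np.int64(102), np.int64(75)), (np.int64(147), np.int64(107), np.int64(77)), (np.int64(142), np.int64(100), np.int64(72)), (np.int64(141), np.int64(101), np.int64(72))] | [(np.int64(246), np.int64(220), np.int64(161)), (np.int64(246), np.int64(221), np.int64(161)), (np.int64(246), np.int64(219), np.int64(159)), (np.int64(246), np.int64(221), np.int64(161)), (np.int64(246), np.int64(220), np.int64(161)), (np.int64(247), np.int64(221), np.int64(162)), (np.int64(238), np.int64(182), np.int64(129)), (np.int64(220), np.int64(147), np.int64(93)), (np.int64(220), np.int64(148), np.int64(96)), (np.int64(220), np.int64(148), np.int64(96))]
125 [(np.int64(121), np.int64(80), np.int64(55)), (np.int64(122), np.int64(80), np.int64(55)), (np.int64(122), np.int64(83), np.int64(56)), (np.int64(124), np.int64(85), np.int64(60)), (np.int64(129), np.int64(91), np.int64(63)), (np.int64(144), np.int64(99), n
[... 2402 characters left out ...]
64(138), np.int64(94), np.int64(66)), (np.int64(145), np.int64(99), np.int64(68)), (np.int64(145), np.int64(99), np.int64(68)), (np.int64(148), np.int64(105), np.int64(75))] | [(np.int64(152), np.int64(107), np.int64(74)), (np.int64(151), np.int64(104), np.int64(72)), (np.int64(151), np.int64(104), np.int64(71)), (np.int64(139), np.int64(94), np.int64(68)), (np.int64(127), np.int64(82), np.int64(56)), (np.int64(129), np.int64(85), np.int64(57)), (np.int64(125), np.int64(83), np.int64(57)), (np.int64(126), np.int64(84), np.int64(59)), (np.int64(123), np.int64(78), np.int64(51)), (np.int64(127), np.int64(86), np.int64(62))]
20 238 292
40 228 300
60 227 302
70 226 301
80 226 292
90 226 291
8 96
```

View pics/w1a.png

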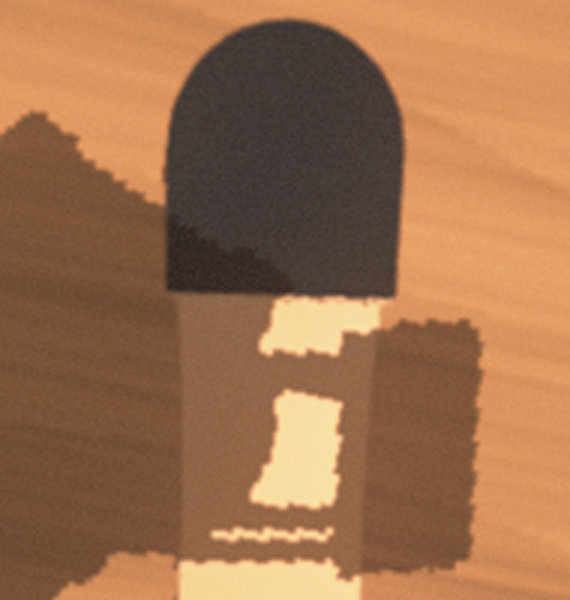

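Run:
```python
from h import *
import pickle
c,im=pickle.load(open('w1.pkl','rb'))
W=onplane(c,[(230.5,125),(293.5,125),(230.7,165),(291.5,165),(230,180),(290.7,180)],.007)[:,:2]
print(W.round(4), np.linalg.norm(W[::2]-W[1::2],axis=1)); M=(W[::2]+W[1::2])/2; v=M[0]-M[2]; print('mid',M.round(4),'yaw',np.degrees(np.arctan2(v[1],v[0])))
for a,b in((0,4),(1,5)): v=W[a]-W[b];print(np.degrees(np.arctan2(v[1],v[0])))
H=onplane(c,[(225.8,97),(302,98.5),(225.3,50),(304.5,50),(265,6.7)],.038)[:,:2]; print(H.round(4))
v=H[0]-H[1];print('front edge',np.linalg.norm(v),np.degrees(np.arctan2(v[1],v[0]))-90)
f=(H[0]+H[1])/2; v=H[4]-f; print('len',np.linalg.norm(v),np.degrees(np.arctan2(v[1],v[0])))
u=v/np.linalg.norm(v); o=H[4]-.031*u; print('origin',o,f+.035*u,'mid at half',(H[2]+H[3])/2)
for ang in (10,11,12):
  a=np.radians(ang); print(ang,o-.115*np.array([np.cos(a),np.sin(a)]))
```

```text
[[ 0.544  -0.2221]
 [ 0.5549 -0.279 ]
 [ 0.5075 -0.2286]
 [ 0.5183 -0.2851]
 [ 0.493  -0.2304]
 [ 0.504  -0.2875]] [0.05788904 0.05761553 0.05820511]
mid [[ 0.5494 -0.2506]
 [ 0.5129 -0.2569]
 [ 0.4985 -0.2589]] yaw 9.344922023115728
9.170113874393545
9.519894821867258
[[ 0.5665 -0.2171]
 [ 0.5769 -0.2776]
 [ 0.601  -0.2109]
 [ 0.6126 -0.2714]
 [ 0.6365 -0.2354]]
front edge 0.06143406767068846 9.758911586451447
len 0.06587733784288385 10.466146536452234
origin [ 0.60599921 -0.24099496] [ 0.60611983 -0.24097268] mid at half [ 0.60678445 -0.24116897]
10 [ 0.49274632 -0.2609645 ]
11 [ 0.49311209 -0.262938  ]
12 [ 0.49351224 -0.26490481]
```

Run:
```python
from h import *
plan(.4927,-.261,.03,-80)
```

```text
t 1.325 pos [ 0.4925 -0.2612  0.1494] rot [ 1.7994e+02  1.3000e-01 -7.9370e+01] F [0.  0.1 0.5]
shift cm [-0.02 -0.03 11.94] turn 0.0111
```

carry_out:
  translation:
    - [0,0,4]
    - [0,0,8]
    - [0,0,11.9]
    - [0,0,11.9]
  turn: [0,0.01,0.01,0.01]
  gripper: [1,1,1,1]

```text
time_s: 1.82
tool_pos: [0.488, -0.2651, 0.0289]
tool_rot: [179.7, 0.2, -80.4]
force: [-0.3, -0.2, -0.5]
grip_width: 0.0875
```

Run:
```python
from h import *
import time
plan(.4927,-.261,.010,-80)
read_camera('wrist')
plan(.4927,-.261,.010,-80)
```

```text
t 1.825 pos [ 0.488  -0.2651  0.0289] rot [179.68   0.2  -80.41] F [-0.3 -0.2 -0.5]
shift cm [-0.33 -0.54  1.89] turn -0.0072
t 1.875 pos [ 0.49   -0.2657  0.0311] rot [ 1.7988e+02  5.0000e-02 -8.0390e+01] F [ 1.2 -0.6  0.4]
shift cm [-0.42 -0.35  2.11] turn -0.0068
```

carry_out:
  translation:
    - [0,0,0]
    - [0,0,0]
  turn: [0,0]
  gripper: [1,1]

```text
time_s: 2.12
tool_pos: [0.4926, -0.2656, 0.0335]
tool_rot: [-179.9, -0.1, -80.3]
force: [-0.1, -0.2, 0.3]
grip_width: 0.087
```

Run:
```python
from h import *
for i in range(4):
  plan(.4927,-.261,.010,-80); read_camera('wrist') if i<3 else 0
```

```text
t 2.125 pos [ 0.4926 -0.2656  0.0335] rot [-1.7986e+02 -1.4000e-01 -8.0300e+01] F [-0.1 -0.2  0.3]
shift cm [-0.45 -0.09  2.35] turn -0.0052
t 2.175 pos [ 0.4924 -0.2654  0.0332] rot [-1.7989e+02 -1.2000e-01 -8.0290e+01] F [-0.9 -1.2 -0.8]
shift cm [-0.43 -0.1   2.32] turn -0.005
t 2.225 pos [ 0.4922 -0.2652  0.0329] rot [-1.7991e+02 -1.0000e-01 -8.0280e+01] F [ 0.   0.4 -0.1]
shift cm [-0.41 -0.12  2.29] turn -0.0049
t 2.275 pos [ 0.492  -0.265   0.0326] rot [-1.7993e+02 -8.0000e-02 -8.0270e+01] F [ 0.6  0.6 -0.1]
shift cm [-0.38 -0.14  2.26] turn -0.0048
```

carry_out:
  translation:
    - [-0.4,-0.1,1]
    - [-0.4,-0.1,1.6]
    - [-0.4,-0.1,2]
    - [-0.4,-0.1,2]
    - [-0.4,-0.1,2]
  turn: [0,0,0,0,0]
  gripper: [1,1,1,1,1]

```text
time_s: 2.9
tool_pos: [0.4919, -0.2606, 0.0116]
tool_rot: [-180.0, -0.0, -80.3]
force: [0.4, 0.3, 0.3]
grip_width: 0.0871
```

Run:
```python
from h import *
import pickle
plan(.4927,-.261,.0095,-80)
c=get_calibration('wrist'); im=read_camera('wrist'); pickle.dump((c,im),open('w2.pkl','wb')); sav('w2.png',im)
plan(.4927,-.261,.0095,-80)
```

```text
t 2.9 pos [ 0.4919 -0.2606  0.0116] rot [-1.7999e+02 -1.0000e-02 -8.0270e+01] F [0.4 0.3 0.3]
shift cm [ 0.06 -0.07  0.21] turn -0.0048
t 2.95 pos [ 0.492  -0.2606  0.0117] rot [-1.7998e+02 -2.0000e-02 -8.0280e+01] F [ 0.7  0.5 -0.2]
shift cm [ 0.05 -0.07  0.22] turn -0.0048
```

View pics/w2.png

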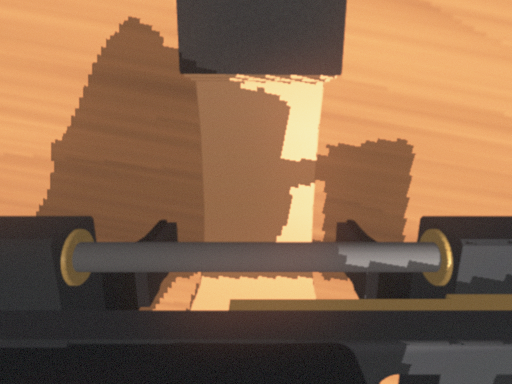

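The sole sits centred between the fingers: waist at cols ~203–316, finger gap centre at ~257. I'll lower 2 mm and close.

carry_out:
  translation:
    - [0,0,0.2]
    - [0,0,0.2]
    - [0,0,0.2]
    - [0,0,0.2]
    - [0,0,0.2]
  turn: [0,0,0,0,0]
  gripper: [1,0.5,0.5,0.5,0.5]
  squeeze: 50

```text
time_s: 3.58
tool_pos: [0.4918, -0.2606, 0.0096]
tool_rot: [-180.0, -0.0, -80.3]
force: [-0.7, 0.5, 0.3]
grip_width: 0.0579
```

carry_out:
  translation:
    - [0,0,0]
    - [0,0,0]
    - [0,0,0]
    - [0,0,0]
  turn: [0,0,0,0]
  gripper: [0.5,0.5,0.5,0.5]
  squeeze: 50

```text
time_s: 4.08
tool_pos: [0.4918, -0.2606, 0.0096]
tool_rot: [-180.0, -0.0, -80.3]
force: [0.1, -1.6, -0.5]
grip_width: 0.058
```

carry_out:
  translation:
    - [0,0,-1]
    - [0,0,-2]
    - [0,0,-3.5]
    - [0,0,-3.5]
    - [0,0,-3.5]
  turn: [0,0,0,0,0]
  gripper: [0.5,0.5,0.5,0.5,0.5]

```text
time_s: 4.7
tool_pos: [0.4916, -0.2605, 0.0446]
tool_rot: [180.0, -0.0, -80.3]
force: [-0.5, -0.5, -2.1]
grip_width: 0.0578
```

Run:
```python
from h import *
import pickle
plan(.4294,.057,.045,-98.4)
c=get_calibration('wrist'); im=read_camera('wrist'); pickle.dump((c,im),open('w3.pkl','wb')); sav('w3.png',im)
s=read_camera('side'); sav('s3.png',s,4,(270,130,400,230))
```

```text
t 4.7 pos [ 0.4916 -0.2605  0.0446] rot [ 1.7999e+02 -1.0000e-02 -8.0270e+01] F [-0.5 -0.5 -2.1]
shift cm [-32.34   0.77  -0.04] turn 0.3164
```

View pics/w3.png

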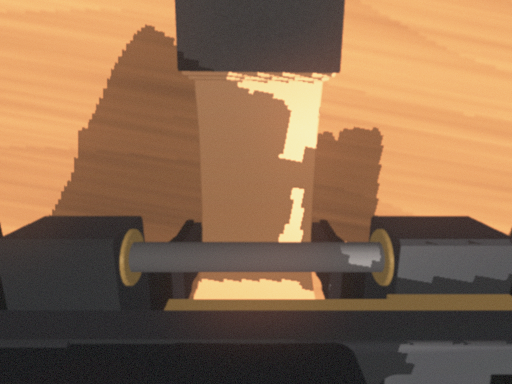

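View pics/s3.png

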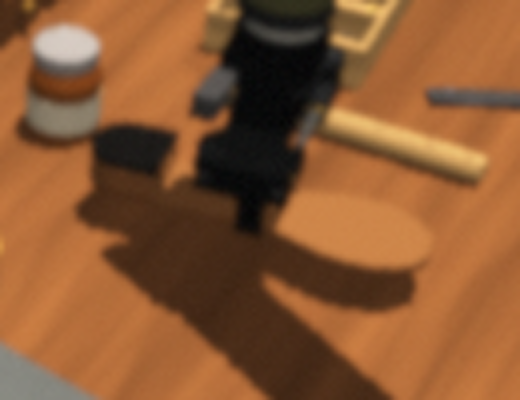

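The sole is held with no visible droop: the heel edge is at row 71, against 73 before the lift. Next I'll carry it round to the front of the press, retracting first.

carry_out:
  translation:
    - [-3,3,0]
    - [-7,4.8,0]
    - [-11.5,4.4,0]
    - [-16,3.6,0]
    - [-20,2.9,0]
  turn: [0.06,0.12,0.18,0.25,0.316]
  gripper: [0.5,0.5,0.5,0.5,0.5]

```text
time_s: 5.42
tool_pos: [0.4289, -0.0666, 0.0444]
tool_rot: [180.0, -0.0, -98.5]
force: [0.3, -0.7, -2.8]
grip_width: 0.058
```

Run:
```python
from h import *
plan(.4255,.0576,.045,-98.4)
```

```text
t 5.425 pos [ 0.4289 -0.0666  0.0444] rot [ 1.7999e+02 -1.0000e-02 -9.8490e+01] F [ 0.3 -0.7 -2.8]
shift cm [-12.24   2.17  -0.06] turn -0.0015
```

carry_out:
  translation:
    - [-3,0.6,0]
    - [-6.5,1.2,0]
    - [-9.5,1.7,0]
    - [-12.2,2.2,0]
    - [-12.2,2.2,0]
  turn: [0,0,0,0,0]
  gripper: [0.5,0.5,0.5,0.5,0.5]

```text
time_s: 6.05
tool_pos: [0.425, 0.0579, 0.0444]
tool_rot: [180.0, 0.0, -98.1]
force: [-0.5, 0.3, -2.2]
grip_width: 0.0579
```

Run:
```python
from h import *
import pickle
plan(.4255,.0576,.045,-98.4)
c=get_calibration('wrist'); im=read_camera('wrist'); pickle.dump((c,im),open('w4.pkl','wb')); sav('w4.png',im)
ct=get_calibration('top'); t=read_camera('top'); pickle.dump((ct,t),open('t4.pkl','wb'));sav('t4.png',t,4,(200,160,350,300))
s=read_camera('side'); sav('s4.png',s,4,(200,150,350,280))
```

```text
t 6.05 pos [0.425  0.0579 0.0444] rot [ 1.7997e+02  4.0000e-02 -9.8120e+01] F [-0.5  0.3 -2.2]
shift cm [ 0.02 -0.06 -0.06] turn 0.0048
```

View pics/w4.png

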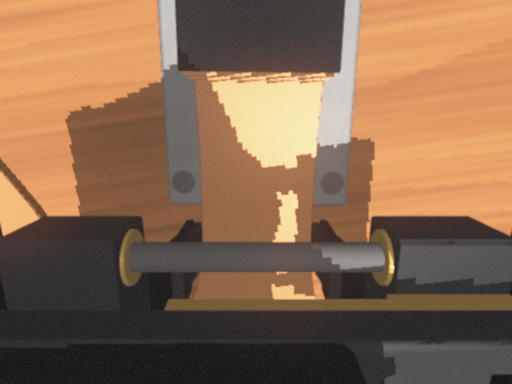

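View pics/s4.png

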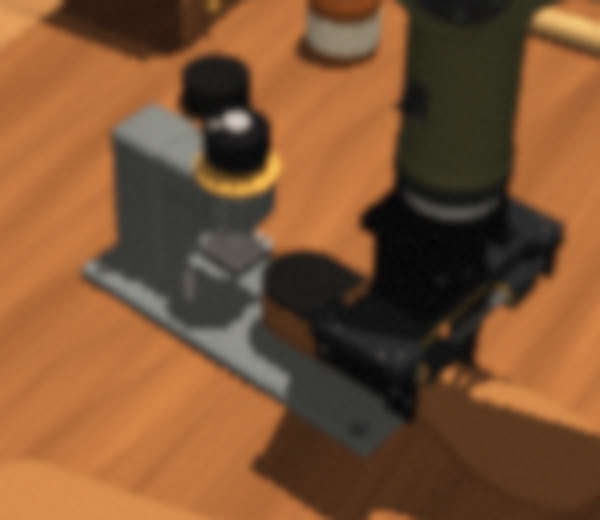

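View pics/t4.png

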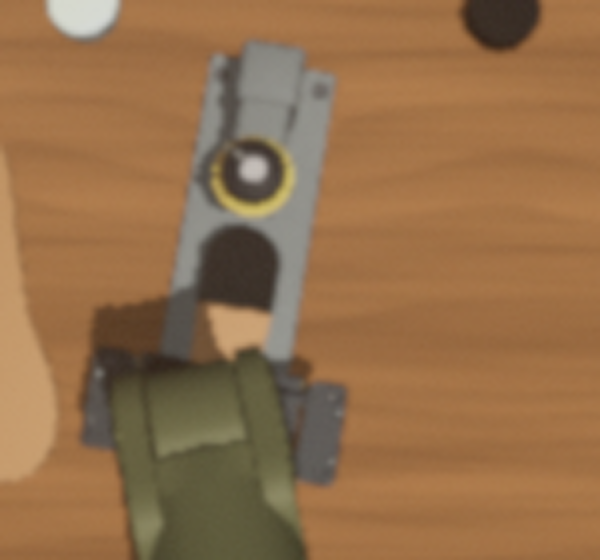

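Run:
```python
from h import *
import pickle
c,im=pickle.load(open('w4.pkl','rb')); sav('w4a.png',im,3.5,(150,0,370,215) if 0 else (145,0,370,170+45))
```

```text
(no output)
```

View pics/w4a.png

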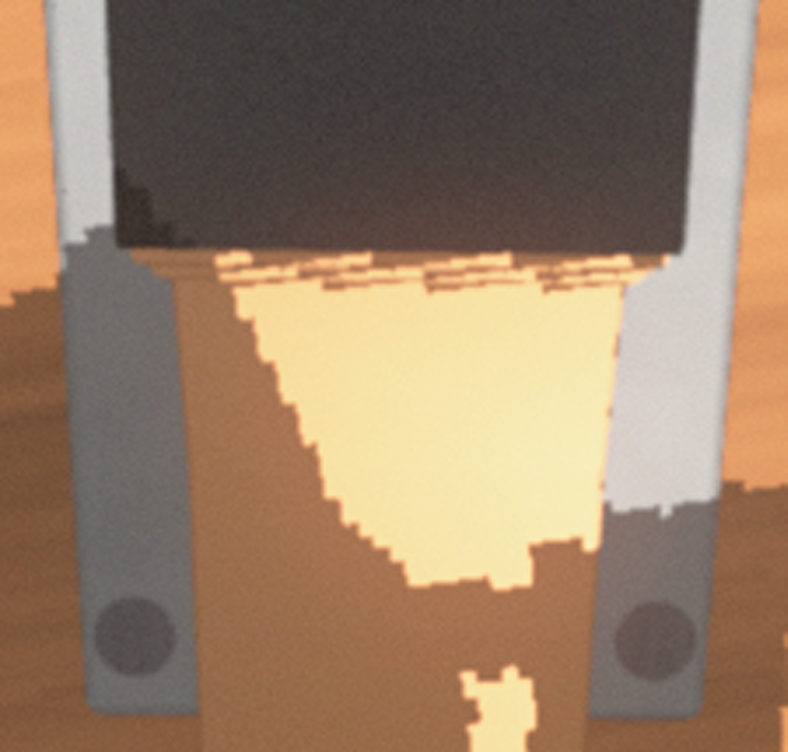

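Run:
```python
from h import *
import pickle
c,im=pickle.load(open('w4.pkl','rb'))
f=lambda p:(np.array(p,float)+.5)/3.5-.5+np.array([145,0])
E=onplane(c,f([(47,5),(84,650),(755,5),(708,650)]),.012)[:,:2]; print(E.round(4))
for a,b in((1,0),(3,2)): v=E[a]-E[b];v=-v;print(np.degrees(np.arctan2(v[1],v[0])))
S=onplane(c,f([(135,636),(655,640)]),.0125)[:,:2]; v=S[0]-S[1]; print('screws',S.round(4),np.linalg.norm(v),np.degrees(np.arctan2(v[1],v[0]))-90)
F=onplane(c,f([(140,714),(650,716)]),.012)[:,:2]; print('front',F.round(4))
a=np.radians(-8.4);u=np.array([np.cos(a),np.sin(a)]);n=np.array([-u[1],u[0]])
print('axis from front', F.mean(0)+.17*u, 'screw mid lateral', (S.mean(0)-np.array([.6055,.031]))@n, 'edges lateral',[(e-np.array([.6055,.031]))@n for e in E])
H=onplane(c,f([(115,246),(684,250)]),.0735)[:,:2]; v=H[0]-H[1]; print('heel',H.round(4),np.linalg.norm(v),np.degrees(np.arctan2(v[1],v[0]))-90, (H.mean(0)-np.array([.6055,.031]))@np.c_[u,n])
W=onplane(c,f([(179,330),(615,330),(190,520),(604,520)]),.0425)[:,:2]; print('waist',[(w-np.array([.6055,.031]))@np.c_[u,n] for w in W])
```

```text
[[ 0.5548  0.0934]
 [ 0.4559  0.1087]
 [ 0.5396 -0.0127]
 [ 0.4406  0.0015]]
-8.800431156925306
-8.186124993367748
screws [[0.4572 0.0993]
 [0.4438 0.0106]] 0.089725247619966 -8.571699016662663
front [[0.4432 0.1014]
 [0.4301 0.0125]]
axis from front [0.60483272 0.03209671] screw mid lateral 0.0010590817482196493 edges lateral [np.float64(0.05432024562790065), np.float64(0.05501948180558712), np.float64(-0.05285992207517966), np.float64(-0.05323329769335756)]
heel [[0.5098 0.0769]
 [0.5009 0.0169]] 0.060653698762764385 -8.506174042548253 [-0.10141161  0.00110846]
waist [array([-0.10804466,  0.03068328]), array([-0.10776334, -0.02830709]), array([-0.13362709,  0.03020839]), array([-0.13334552, -0.02814764])]
```

Bed screws at crop (135,636)/(655,640) and heel corners at (115,246)/(684,250) show the sole is lined up with the press: lateral offset under 0.1 mm and both yaws -8.5°. About 66 mm is left to slide. I'll lower it now.

carry_out:
  translation:
    - [0,0,0.8]
    - [0,0,1.5]
    - [0,0,2]
    - [0,0,2.2]
    - [0,0,2.2]
  turn: [0.006,0.006,0.006,0.006,0.006]
  gripper: [0.5,0.5,0.5,0.5,0.5]

```text
time_s: 6.82
tool_pos: [0.4253, 0.0556, 0.0224]
tool_rot: [180.0, -0.0, -98.7]
force: [-0.1, -0.4, -1.2]
grip_width: 0.058
```

Run:
```python
from h import *
plan(.4901,.0491,.0216,-98.5)
s=read_camera('side'); sav('s5.png',s,5,(210,160,330,270))
plan(.4901,.0491,.0216,-98.5)
```

```text
t 6.825 pos [0.4253 0.0556 0.0224] rot [ 1.7998e+02 -1.0000e-02 -9.8730e+01] F [-0.1 -0.4 -1.2]
shift cm [-0.34 -6.5   0.08] turn -0.0039
t 6.875 pos [0.4255 0.0556 0.0226] rot [-180.     -0.    -98.72] F [-0.7  0.4 -2.1]
shift cm [-0.33 -6.49  0.1 ] turn -0.0038
```

View pics/s5.png

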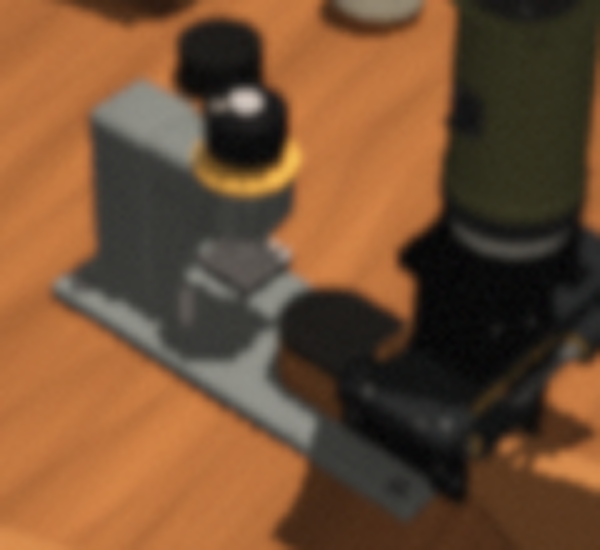

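carry_out:
  translation:
    - [-0.2,-1,0]
    - [-0.3,-2,0]
    - [-0.3,-3,0]
    - [-0.3,-4,0]
    - [-0.3,-5,0]
  turn: [-0.004,-0.004,-0.004,-0.004,-0.004]
  gripper: [0.5,0.5,0.5,0.5,0.5]

```text
time_s: 7.5
tool_pos: [0.476, 0.0508, 0.0224]
tool_rot: [180.0, -0.0, -98.5]
force: [-1.0, 0.8, -1.6]
grip_width: 0.0578
```

Run:
```python
from h import *
import pickle
c=get_calibration('wrist'); im=read_camera('wrist'); pickle.dump((c,im),open('w6.pkl','wb')); sav('w6.png',im,3,(130,0,390,170) )
plan(.4901,.0491,.0216,-98.5)
```

```text
t 7.55 pos [0.4775 0.0507 0.0227] rot [-1.799e+02  4.000e-02 -9.853e+01] F [ 1.8 -0.3 -1.9]
shift cm [-0.03 -1.27  0.11] turn -0.0006
```

View pics/w6.png

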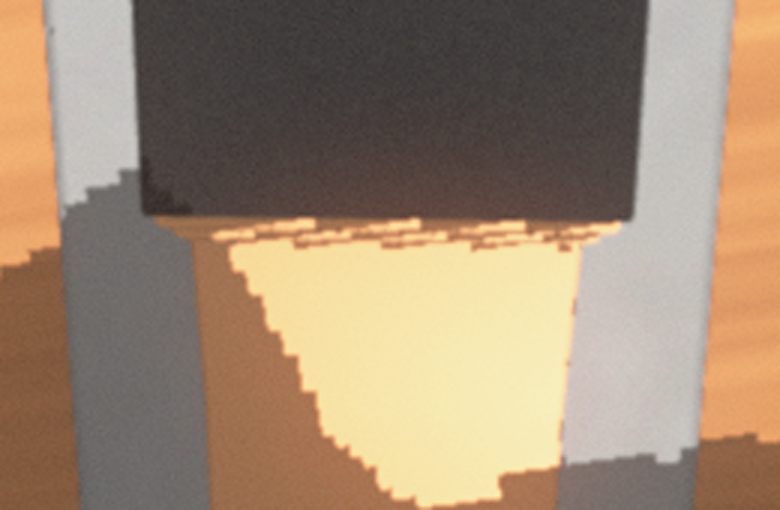

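The heel (crop cols 144–632) is centred between the bed edges (63–716) and the force is about zero. About 13 mm remains.

carry_out:
  translation:
    - [0,-0.3,0.05]
    - [0,-0.5,0.1]
    - [0,-0.7,0.1]
    - [0,-0.8,0.1]
    - [0,-0.8,0.1]
  turn: [0,0,0,0,0]
  gripper: [0.5,0.5,0.5,0.5,0.5]

```text
time_s: 8.18
tool_pos: [0.4834, 0.0499, 0.0216]
tool_rot: [-180.0, 0.0, -98.5]
force: [-1.6, 0.3, -0.4]
grip_width: 0.0578
```

Run:
```python
from h import *
plan(.4901,.0491,.0216,-98.5)
```

```text
t 8.175 pos [0.4834 0.0499 0.0216] rot [-179.96    0.    -98.49] F [-1.6  0.3 -0.4]
shift cm [-0.02 -0.67 -0.  ] turn 0.0002
```

carry_out:
  translation:
    - [0,-0.1,0]
    - [0,-0.2,0]
    - [0,-0.3,0]
    - [0,-0.3,0]
  turn: [0,0,0,0]
  gripper: [0.5,0.5,0.5,0.5]

```text
time_s: 8.68
tool_pos: [0.4864, 0.0494, 0.0215]
tool_rot: [-180.0, 0.0, -98.5]
force: [-2.9, 0.2, 1.6]
grip_width: 0.0581
```

carry_out:
  translation:
    - [0,-0.05,0]
    - [0,-0.1,0]
    - [0,-0.1,0]
  turn: [0,0,0]
  gripper: [0.5,0.5,0.5]

```text
time_s: 9.05
tool_pos: [0.4865, 0.0493, 0.0215]
tool_rot: [179.9, -0.0, -98.5]
force: [-5.5, 0.2, 6.1]
grip_width: 0.058
```

carry_out:
  translation:
    - [0,-0.05,0]
    - [0,-0.1,0]
    - [0,-0.1,0]
  turn: [0,0,0]
  gripper: [0.5,0.5,0.5]

```text
time_s: 9.43
tool_pos: [0.488, 0.0491, 0.0215]
tool_rot: [180.0, -0.0, -98.5]
force: [-3.7, 0.9, 3.8]
grip_width: 0.0579
```

carry_out:
  translation:
    - [0,0,-0.03]
    - [0,-0.05,-0.03]
    - [0,-0.1,-0.03]
    - [0,-0.1,-0.03]
  turn: [0,0,0,0]
  gripper: [0.5,0.5,0.5,0.5]

```text
time_s: 9.93
tool_pos: [0.4886, 0.0489, 0.0216]
tool_rot: [179.9, -0.0, -98.5]
force: [-2.9, 0.1, 0.8]
grip_width: 0.0581
```

carry_out:
  translation:
    - [0,-0.05,0]
    - [0,-0.1,0]
    - [0,-0.1,0]
  turn: [0,0,0]
  gripper: [0.5,0.5,0.5]

```text
time_s: 10.3
tool_pos: [0.4887, 0.0489, 0.0216]
tool_rot: [179.8, -0.0, -98.5]
force: [-5.5, 0.1, 3.9]
grip_width: 0.0581
```

carry_out:
  translation:
    - [0,-0.05,0]
    - [0,-0.1,0]
    - [0,-0.1,0]
  turn: [0,0,0]
  gripper: [0.5,0.5,0.5]

```text
time_s: 10.68
tool_pos: [0.4888, 0.0489, 0.0216]
tool_rot: [179.7, -0.1, -98.5]
force: [-9.2, 0.5, 6.5]
grip_width: 0.0577
```

Run:
```python
from h import *
import pickle
plan(.4901,.0491,.0216,-98.5)
c=get_calibration('wrist'); im=read_camera('wrist'); pickle.dump((c,im),open('w7.pkl','wb')); sav('w7.png',im,3,(130,0,390,170) )
s=read_camera('side'); sav('s7.png',s,5,(210,160,330,270))
plan(.4901,.0491,.0216,-98.5)
```

```text
t 10.675 pos [0.4888 0.0489 0.0216] rot [ 1.7972e+02 -7.0000e-02 -9.8490e+01] F [-9.2  0.5  6.5]
shift cm [-0.04 -0.13 -0.  ] turn 0.0002
t 10.775 pos [0.4887 0.0489 0.0215] rot [ 1.7972e+02 -7.0000e-02 -9.8480e+01] F [-9.2  1.3  6.6]
shift cm [-0.04 -0.13 -0.01] turn 0.0003
```

View pics/s7.png

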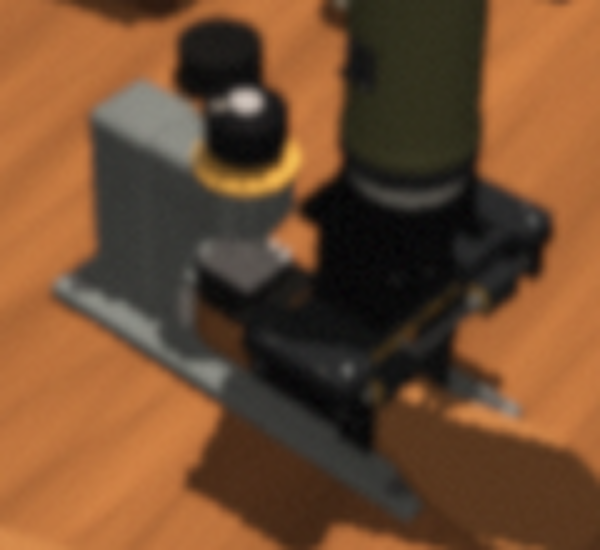

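View pics/w7.png

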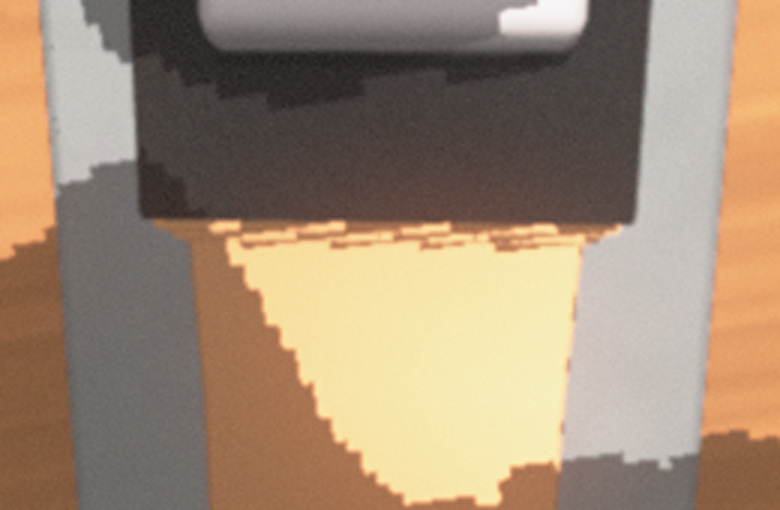

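The foot (crop cols 198–588) sits over the heel, which stopped at the pins with about 9 N, 1.3 mm short of my estimate. I'll ease off and release.

carry_out:
  translation:
    - [0,0.1,-0.03]
    - [0,0.15,-0.05]
    - [0,0.15,-0.05]
  turn: [0,0,0]
  gripper: [0.5,0.5,0.5]

```text
time_s: 11.15
tool_pos: [0.4887, 0.0489, 0.0218]
tool_rot: [179.9, -0.0, -98.5]
force: [-5.5, 0.5, -1.5]
grip_width: 0.0579
```

Now let go. Opening only partway keeps the fingers within the bed's width.

carry_out:
  translation:
    - [0,0,0]
    - [0,0,0]
    - [0,0,0]
    - [0,0,0]
    - [0,0,0]
  turn: [0,0,0,0,0]
  gripper: [0.75,0.85,0.9,0.9,0.9]

```text
time_s: 11.78
tool_pos: [0.4899, 0.0488, 0.0224]
tool_rot: [-180.0, 0.0, -98.5]
force: [0.4, -0.0, -0.8]
grip_width: 0.0777
```

Run:
```python
from h import *
import pickle
c=get_calibration('wrist'); im=read_camera('wrist'); pickle.dump((c,im),open('w8.pkl','wb')); sav('w8.png',im,3,(130,0,390,170) )
plan(.4901,.0491,.0216,-98.5)
```

```text
t 11.825 pos [0.4898 0.0489 0.0224] rot [-179.98   -0.    -98.49] F [-0.4 -0.3 -0.3]
shift cm [-0.03 -0.03  0.08] turn 0.0001
```

View pics/w8.png

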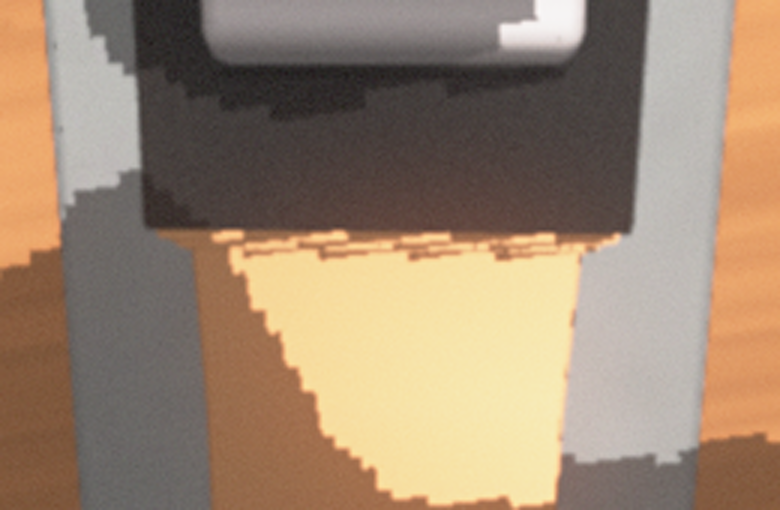

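Run:
```python
from h import *
import pickle
print(telemetry.get_obs()['qpos'].round(1))
c,im=pickle.load(open('w8.pkl','rb'))
f=lambda p:(np.array(p,float)+.5)/3-.5+np.array([130,0])
a=np.radians(-8.5);u=np.array([np.cos(a),np.sin(a)]);n=np.array([-u[1],u[0]]);A=np.array([.605,.032])
H=onplane(c,f([(145,229),(632,233)]),.050)[:,:2]; print((H-A)@np.c_[u,n], 'origin x', ((H-A)@u).mean()+.035)
for z in(.053,.056,.059): print(z,(onplane(c,f([(203,60),(585,60),(390,66)]),z)[:,:2]-A)@np.c_[u,n])
plan(.605,.032,.26,-98.5)
```

```text
[  23.    14.6  -34.6  116.6   10.5   51.8 -115.8]
[[-0.03702827  0.03079047]
 [-0.03749361 -0.03083953]] origin x -0.0022609379746188762
0.053 [[-0.01845722  0.02207201]
 [-0.0184452  -0.02324986]
 [-0.01910106 -0.00011443]]
0.056 [[-1.92523662e-02  2.15641453e-02]
 [-1.92406405e-02 -2.26588049e-02]
 [-1.98805976e-02 -8.43422644e-05]]
0.059 [[-2.00475132e-02  2.10562826e-02]
 [-2.00360790e-02 -2.20677518e-02]
 [-2.06601335e-02 -5.42520217e-05]]
t 11.825 pos [0.4898 0.0489 0.0224] rot [-179.98   -0.    -98.49] F [-0.4 -0.3 -0.3]
shift cm [ -0.03 -11.65 -23.76] turn 0.0001
```

carry_out:
  translation:
    - [0,0.3,-4]
    - [0,0.3,-9]
    - [0,0.3,-14]
    - [0,0,-19]
    - [0,-2,-23.8]
  turn: [0,0,0,0,0]
  gripper: [0.9,0.9,1,1,1]

```text
time_s: 12.45
tool_pos: [0.509, 0.0463, 0.2624]
tool_rot: [-179.9, -0.1, -98.5]
force: [0.6, 0.9, 0.5]
grip_width: 0.0864
```

Run:
```python
from h import *
import pickle
c=get_calibration('wrist'); im=read_camera('wrist'); pickle.dump((c,im),open('w9.pkl','wb')); sav('w9.png',im )
t=read_camera('top'); sav('t9.png',t,5,(210,160,330,270))
plan(.605,.032,.26,-98.5)
```

```text
t 12.55 pos [0.5137 0.0459 0.266 ] rot [-1.7938e+02  8.0000e-02 -9.8540e+01] F [ 0.2 -0.5 -0.5]
shift cm [ 0.01 -9.24  0.6 ] turn -0.0007
```

View pics/w9.png

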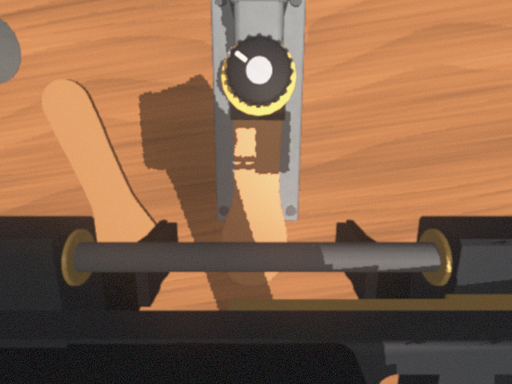

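View pics/t9.png

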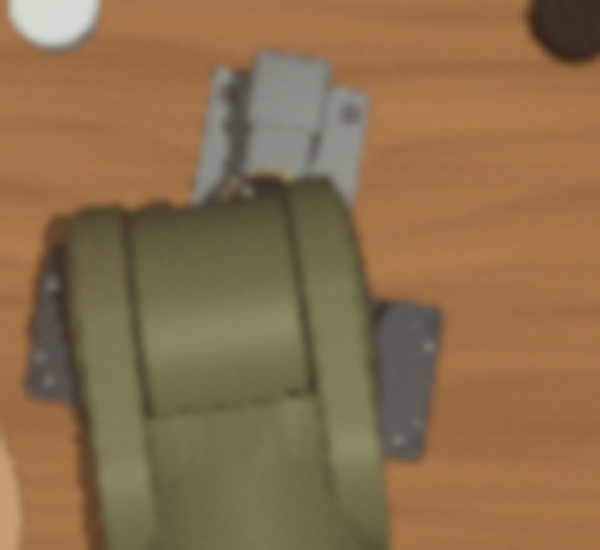

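The knob centre is at (259,70) and its white mark at about (240,57). The sole lies straight in, its waist showing below the foot.

Run:
```python
from h import *
import pickle
c,im=pickle.load(open('w9.pkl','rb')); sav('w9a.png',im,6,(205,20,315,130))
m=(im.min(2)>150).astype(np.uint8);m[:40]=0;m[100:]=0;m[:,:225]=0;m[:,295:]=0
n,l,s,ce=cv2.connectedComponentsWithStats(m)
for i in range(1,n): print(s[i],ce[i],onplane(c,[ce[i]],.18))
dk=(im.max(2)<70).astype(np.uint8);dk[:30]=0;dk[112:]=0;dk[:,:215]=0;dk[:,305:]=0
cn=max(cv2.findContours(dk,cv2.RETR_EXTERNAL,cv2.CHAIN_APPROX_NONE)[0],key=len);print(cv2.minEnclosingCircle(cn))
```

```text
[225  40   1   4   4] [225.   41.5] [[0.6253348  0.05218307 0.18      ]]
[284  40  11  24 146] [290.30821918  47.34246575] [[0.61500381 0.00794857 0.18      ]]
[225  49   2   8   9] [225.11111111  52.66666667] [[0.61826305 0.05332867 0.18      ]]
[235  51  13  11  74] [240.81081081  55.98648649] [[0.61453255 0.04284479 0.18      ]]
[228  52   2   2   4] [228.5  52.5] [[0.61802259 0.05097397 0.18      ]]
[246  56  26  28 583] [258.67066895  69.67753002] [[0.6038144  0.03180267 0.18      ]]
[289  89   6  11  33] [292.51515152  95.75757576] [[0.58281856 0.0102742  0.18      ]]
[225  98   1   1   1] [225.  98.] [[0.58842509 0.0585734  0.18      ]]
((256.0, 62.0), 31.016223907470703)
```

View pics/w9a.png

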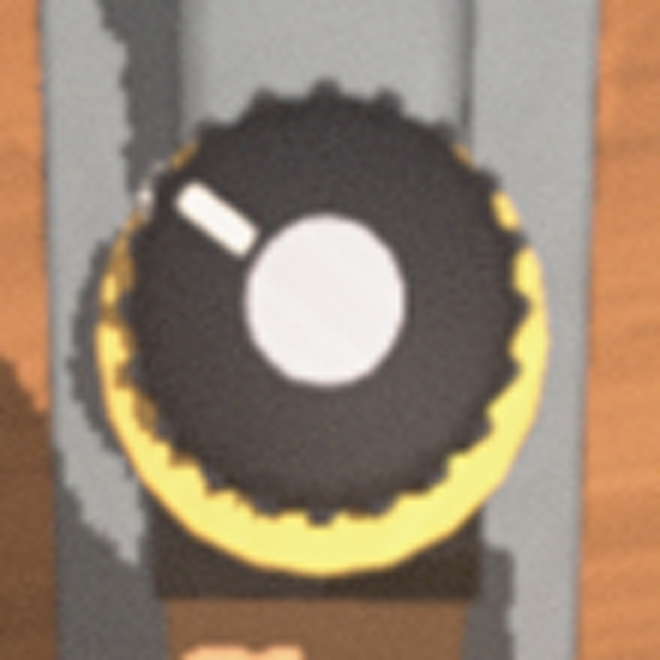

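carry_out:
  translation:
    - [0,-3,0.5]
    - [0,-6,0.5]
    - [0,-9.2,0.5]
    - [0,-9.2,0.5]
    - [0,-9.2,0.5]
  turn: [-0.18,-0.36,-0.54,-0.72,-0.9]
  gripper: [1,1,1,1,1]

```text
time_s: 13.18
tool_pos: [0.6003, 0.0325, 0.254]
tool_rot: [180.0, 0.1, -46.6]
force: [0.5, -0.2, -0.2]
grip_width: 0.0868
```

Run:
```python
from h import *
print(telemetry.get_obs()['qpos'].round(1))
plan(.6043,.0317,.26,-98.5)
```

```text
[ 27.6  15.8 -40.2  87.2  10.2  80.8 -59.8]
t 13.175 pos [0.6003 0.0325 0.254 ] rot [ 1.7995e+02  1.0000e-01 -4.6580e+01] F [ 0.5 -0.2 -0.2]
shift cm [ 0.33 -0.24 -0.6 ] turn 0.9063
```

carry_out:
  translation:
    - [0.3,-0.2,0]
    - [0.3,-0.2,0]
    - [0.3,-0.2,0]
    - [0.3,-0.2,0]
    - [0.3,-0.2,0]
  turn: [-0.18,-0.36,-0.54,-0.72,-0.9]
  gripper: [1,1,1,1,1]

```text
time_s: 13.8
tool_pos: [0.6035, 0.0316, 0.2545]
tool_rot: [-180.0, 0.1, 5.0]
force: [0.4, 0.4, -0.5]
grip_width: 0.0871
```

carry_out:
  translation:
    - [0,0,0]
    - [0,0,0]
    - [0,0,0]
    - [0,0,1]
    - [0,0,2]
  turn: [-0.18,-0.36,-0.54,-0.72,-0.9]
  gripper: [1,1,1,1,1]

```text
time_s: 14.42
tool_pos: [0.6036, 0.0316, 0.2344]
tool_rot: [-180.0, 0.0, 56.6]
force: [-1.0, 0.4, -0.9]
grip_width: 0.0866
```

carry_out:
  translation:
    - [0,0,0]
    - [0,0,1]
    - [0,0,2]
    - [0,0,3]
    - [0,0,3]
  turn: [-0.18,-0.36,-0.54,-0.72,-0.9]
  gripper: [1,1,1,1,1]

```text
time_s: 15.05
tool_pos: [0.603, 0.0313, 0.2037]
tool_rot: [-179.9, -0.0, 108.1]
force: [0.6, 0.2, -0.6]
grip_width: 0.0868
```

Run:
```python
from h import *
print(telemetry.get_obs()['qpos'].round(1))
im=read_camera('wrist'); sav('w10.png',im)
plan(.6043,.0317,.155,-98.5)
```

```text
[ 44.3  26.3 -64.8  90.4  24.1  78.9  85.1]
t 15.1 pos [0.6033 0.0313 0.204 ] rot [-1.7991e+02 -4.0000e-02  1.0842e+02] F [0.5 0.4 0.3]
shift cm [0.   0.11 4.9 ] turn -2.6718
```

View pics/w10.png

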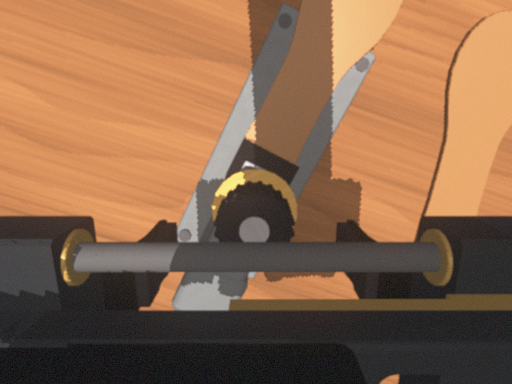

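The gripper straddles the knob (centre col 255, gap centre ~257). Now I'll descend.

carry_out:
  translation:
    - [0,0.1,1.5]
    - [0,0.1,3]
    - [0,0.1,4.2]
    - [0,0.1,4.9]
    - [0,0.1,4.9]
  turn: [-0.15,-0.3,-0.35,-0.35,-0.35]
  gripper: [1,1,1,1,1]

```text
time_s: 15.72
tool_pos: [0.6045, 0.0318, 0.1558]
tool_rot: [-180.0, -0.0, 127.7]
force: [-0.2, -1.1, 0.4]
grip_width: 0.0871
```

Run:
```python
from h import *
print(telemetry.get_obs()['qpos'].round(1))
plan(.6043,.0317,.155,-98.5)
```

```text
[ 45.2  30.8 -67.   93.6  29.2  75.4 101.2]
t 15.725 pos [0.6045 0.0318 0.1558] rot [-1.7995e+02 -3.0000e-02  1.2772e+02] F [-0.2 -1.1  0.4]
shift cm [ 0.01 -0.02  0.08] turn -2.3349
```

Close on the knob with 45 N.

carry_out:
  translation:
    - [0,0,0.05]
    - [0,0,0.05]
    - [0,0,0.05]
    - [0,0,0.05]
    - [0,0,0.05]
  turn: [0,0,0,0,0]
  gripper: [0.4,0.4,0.4,0.4,0.4]
  squeeze: 45

```text
time_s: 16.35
tool_pos: [0.6054, 0.0312, 0.156]
tool_rot: [180.0, 0.1, 127.8]
force: [1.6, -1.8, 0.3]
grip_width: 0.049
```

carry_out:
  translation:
    - [0,0,0]
    - [0,0,0]
  turn: [0,0]
  gripper: [0.4,0.4]

```text
time_s: 16.6
tool_pos: [0.6054, 0.0312, 0.156]
tool_rot: [180.0, 0.1, 127.8]
force: [1.7, -1.7, 0.5]
grip_width: 0.0492
```

```bash
cat > st.py <<'E'
from cell import telemetry
o=telemetry.get_obs(); print(o['time_s'],'T',o['wrist_torque'].round(3),'F',o['force'].round(1),'yaw',o['tool_rot'].round(2),o['tool_pos'].round(4),'q7',o['qpos'].round(1)[[2,6]],o['grip_width'].round(4))
E
python3 st.py
```

```text
Traceback (most recent call last):
  File "st.py", line 2, in <module>
    o=telemetry.get_obs(); print(o['time_s'],'T',o['wrist_torque'].round(3),'F',o['force'].round(1),'yaw',o['tool_rot'].round(2),o['tool_pos'].round(4),'q7',o['qpos'].round(1)[[2,6]],o['grip_width'].round(4))
                                                                                                                                                                                       ^^^^^^^^^^^^^^^^^^^^^
AttributeError: 'float' object has no attribute 'round'
```

```bash
sed -i "s/,o\['grip_width'\].round(4)/,round(o['grip_width'],4)/" st.py; python3 st.py
```

```text
16.6 T [-0.343 -0.529  0.073] F [ 1.7 -1.7  0.5] yaw [1.7998e+02 7.0000e-02 1.2779e+02] [0.6054 0.0312 0.156 ] q7 [-67.1 101.2] 0.0492
```

carry_out:
  translation:
    - [0,0,0]
    - [0,0,0]
    - [0,0,0]
    - [0,0,0]
    - [0,0,0]
  turn: [0.15,0.3,0.45,0.6,0.75]
  gripper: [0.4,0.4,0.4,0.4,0.4]

```text
time_s: 17.23
tool_pos: [0.6057, 0.0304, 0.156]
tool_rot: [179.9, 0.1, 84.5]
force: [3.9, -2.7, 0.3]
grip_width: 0.049
```

```bash
python3 st.py
```

```text
17.225 T [-0.689 -0.748  0.212] F [ 3.9 -2.7  0.3] yaw [1.7989e+02 1.0000e-01 8.4540e+01] [0.6057 0.0304 0.156 ] q7 [-58.2  62.2] 0.049
```

carry_out:
  translation:
    - [0,0,0]
    - [0,0,0]
    - [0,0,0]
    - [0,0,0]
    - [0,0,0]
  turn: [0.15,0.3,0.45,0.6,0.75]
  gripper: [0.4,0.4,0.4,0.4,0.4]

```text
time_s: 17.85
tool_pos: [0.6053, 0.0296, 0.156]
tool_rot: [179.8, 0.1, 41.5]
force: [1.1, -4.9, 1.2]
grip_width: 0.0484
```

```bash
python3 st.py
```

```text
17.85 T [-1.048 -0.459  0.173] F [ 1.1 -4.9  1.2] yaw [1.7984e+02 8.0000e-02 4.1540e+01] [0.6053 0.0296 0.156 ] q7 [-49.9  22.6] 0.0484
```

carry_out:
  translation:
    - [0,0,0]
    - [0,0,0]
    - [0,0,0]
    - [0,0,0]
  turn: [0.12,0.24,0.36,0.5]
  gripper: [0.4,0.4,0.4,0.4]

```text
time_s: 18.35
tool_pos: [0.6049, 0.0293, 0.156]
tool_rot: [179.8, 0.1, 12.9]
force: [0.0, -5.8, 2.2]
grip_width: 0.0491
```

```bash
python3 st.py
```

```text
18.35 T [-1.176 -0.158  0.21 ] F [ 0.  -5.8  2.2] yaw [1.7981e+02 6.0000e-02 1.2910e+01] [0.6049 0.0293 0.156 ] q7 [-44.8  -4.2] 0.0491
```

carry_out:
  translation:
    - [0,0,0]
    - [0,0,0]
    - [0,0,0]
  turn: [0.12,0.24,0.36]
  gripper: [0.4,0.4,0.4]

```text
time_s: 18.73
tool_pos: [0.6044, 0.0293, 0.156]
tool_rot: [179.8, 0.0, -7.7]
force: [-2.0, -5.7, 3.1]
grip_width: 0.0487
```

```bash
python3 st.py
```

```text
18.725 T [-1.243  0.092  0.198] F [-2.  -5.7  3.1] yaw [ 1.7978e+02  4.0000e-02 -7.6800e+00] [0.6044 0.0293 0.156 ] q7 [-41.3 -23.6] 0.0487
```

carry_out:
  translation:
    - [0,0,0]
    - [0,0,0]
    - [0,0,0]
  turn: [0.12,0.24,0.36]
  gripper: [0.4,0.4,0.4]

```text
time_s: 19.1
tool_pos: [0.6041, 0.0294, 0.156]
tool_rot: [179.8, 0.0, -28.3]
force: [-2.1, -5.4, 4.0]
grip_width: 0.0492
```

```bash
python3 st.py
```

```text
19.1 T [-1.249  0.38   0.144] F [-2.1 -5.4  4. ] yaw [179.76   0.   -28.3 ] [0.6041 0.0294 0.156 ] q7 [-37.9 -43.2] 0.0492
```

carry_out:
  translation:
    - [0,0,0]
    - [0,0,0]
    - [0,0,0]
  turn: [0.12,0.24,0.36]
  gripper: [0.4,0.4,0.4]

```text
time_s: 19.48
tool_pos: [0.6037, 0.0296, 0.156]
tool_rot: [179.7, -0.1, -48.9]
force: [-2.7, -5.4, 4.2]
grip_width: 0.0491
```

```bash
python3 st.py
```

```text
19.475 T [-1.176  0.593  0.243] F [-2.7 -5.4  4.2] yaw [ 1.7975e+02 -5.0000e-02 -4.8910e+01] [0.6037 0.0296 0.156 ] q7 [-34.7 -62.9] 0.0491
```

carry_out:
  translation:
    - [0,0,0]
    - [0,0,0]
    - [0,0,0]
  turn: [0.12,0.24,0.36]
  gripper: [0.4,0.4,0.4]

```text
time_s: 19.85
tool_pos: [0.6035, 0.0299, 0.1559]
tool_rot: [179.8, -0.1, -69.5]
force: [-3.5, -4.9, 4.7]
grip_width: 0.0495
```

```bash
python3 st.py
python3 - <<'E'
from h import *
s=read_camera('side'); sav('s11.png',s,5,(210,150,330,260))
E
```

```text
19.85 T [-1.081  0.699  0.338] F [-3.5 -4.9  4.7] yaw [ 1.7976e+02 -1.1000e-01 -6.9510e+01] [0.6035 0.0299 0.1559] q7 [-31.7 -82.6] 0.0495
```

View pics/s11.png

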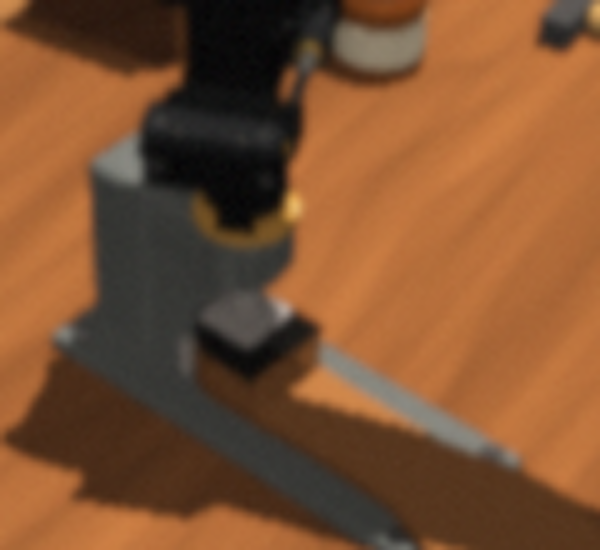

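The foot is down on the heel and torque is climbing (0.34 N m). Smaller steps from here.

carry_out:
  translation:
    - [0,0,0]
    - [0,0,0]
  turn: [0.1,0.17]
  gripper: [0.4,0.4]

```text
time_s: 20.15
tool_pos: [0.6034, 0.0301, 0.1559]
tool_rot: [179.8, -0.1, -79.2]
force: [-3.6, -4.1, 4.9]
grip_width: 0.0493
```

```bash
python3 st.py
```

```text
20.15 T [-0.973  0.787  0.317] F [-3.6 -4.1  4.9] yaw [ 1.7978e+02 -1.4000e-01 -7.9150e+01] [0.6034 0.0301 0.1559] q7 [-30.2 -91.9] 0.0493
```

carry_out:
  translation:
    - [0,0,0]
    - [0,0,0]
  turn: [0.1,0.17]
  gripper: [0.4,0.4]

```text
time_s: 20.4
tool_pos: [0.6034, 0.0303, 0.1559]
tool_rot: [179.8, -0.2, -88.9]
force: [-4.2, -4.8, 5.1]
grip_width: 0.0496
```

```bash
python3 st.py
```

```text
20.4 T [-0.941  0.862  0.337] F [-4.2 -4.8  5.1] yaw [ 1.7981e+02 -1.6000e-01 -8.8880e+01] [0.6034 0.0303 0.1559] q7 [ -28.9 -101.2] 0.0496
```

Run:
```python
from h import *
s=read_camera('side'); sav('s12.png',s,8,(235,170,305,240))
w=read_camera('wrist'); sav('w12.png',w)
```

```text
(no output)
```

View pics/s12.png

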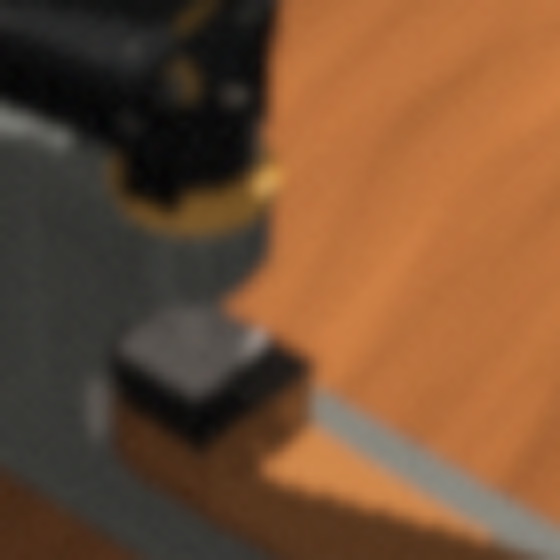

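View pics/w12.png

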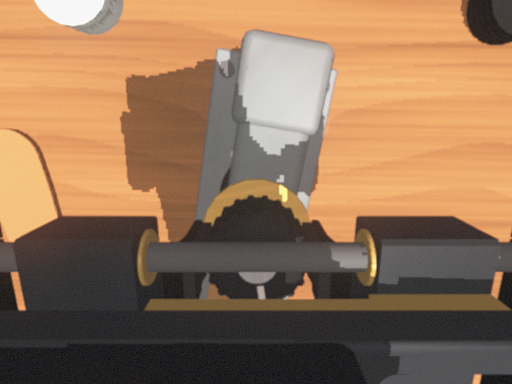

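The wrist view shows the knob's mark at (260,293), pointing toward the tool's +y, so the knob follows the hand. I'll turn a little more while reading torque.

carry_out:
  translation:
    - [0,0,0]
    - [0,0,0]
  turn: [0.1,0.17]
  gripper: [0.4,0.4]

```text
time_s: 20.75
tool_pos: [0.6034, 0.0305, 0.1559]
tool_rot: [179.8, -0.2, -98.6]
force: [-3.5, -4.2, 4.6]
grip_width: 0.0493
```

```bash
python3 st.py
```

```text
20.75 T [-0.873  0.776  0.41 ] F [-3.5 -4.2  4.6] yaw [ 1.7983e+02 -1.7000e-01 -9.8610e+01] [0.6034 0.0305 0.1559] q7 [ -27.5 -110.6] 0.0493
```

carry_out:
  translation:
    - [0,0,0]
    - [0,0,0]
  turn: [0.1,0.17]
  gripper: [0.4,0.4]

```text
time_s: 21.0
tool_pos: [0.6034, 0.0307, 0.1559]
tool_rot: [179.9, -0.2, -108.3]
force: [-3.9, -4.1, 4.3]
grip_width: 0.0494
```

```bash
python3 st.py
```

```text
21.0 T [-0.793  0.774  0.484] F [-3.9 -4.1  4.3] yaw [ 179.87   -0.19 -108.34] [0.6034 0.0307 0.1559] q7 [ -26.1 -120. ] 0.0494
```

carry_out:
  translation:
    - [0,0,0]
    - [0,0,0]
  turn: [0.1,0.17]
  gripper: [0.4,0.4]

```text
time_s: 21.25
tool_pos: [0.6034, 0.0309, 0.1559]
tool_rot: [179.9, -0.2, -118.1]
force: [-3.4, -4.0, 4.2]
grip_width: 0.0491
```

```bash
python3 st.py
```

```text
21.25 T [-0.742  0.762  0.503] F [-3.4 -4.   4.2] yaw [ 179.9    -0.19 -118.06] [0.6034 0.0309 0.1559] q7 [ -24.8 -129.4] 0.0491
```

carry_out:
  translation:
    - [0,0,0]
    - [0,0,0]
  turn: [0.1,0.17]
  gripper: [0.4,0.4]

```text
time_s: 21.5
tool_pos: [0.6035, 0.0311, 0.156]
tool_rot: [179.9, -0.2, -127.8]
force: [-3.5, -2.7, 4.3]
grip_width: 0.0492
```

```bash
python3 st.py
```

```text
21.5 T [-0.671  0.689  0.364] F [-3.5 -2.7  4.3] yaw [ 179.93   -0.18 -127.82] [0.6035 0.0311 0.156 ] q7 [ -23.5 -138.8] 0.0492
```

Torque fell from 0.50 to 0.36, so the first click seems past. J7 is near its limit, so I'll let go, turn back and check the marks.

carry_out:
  translation:
    - [0,0,0]
    - [0,0,0]
    - [0,0,0]
    - [0,0,-2.5]
    - [0,0,-6]
  turn: [0,0,0,0,0]
  gripper: [0.7,1,1,1,1]

```text
time_s: 22.12
tool_pos: [0.6041, 0.0321, 0.2152]
tool_rot: [179.9, -0.1, -127.7]
force: [0.6, 0.1, 0.4]
grip_width: 0.0853
```

carry_out:
  translation:
    - [0,0.5,-2]
    - [0,1,-4]
    - [0,1.5,-5]
    - [0,2,-5]
    - [0,2,-5]
  turn: [-0.18,-0.36,-0.54,-0.72,-0.9]
  gripper: [1,1,1,1,1]

```text
time_s: 22.75
tool_pos: [0.5889, 0.0449, 0.266]
tool_rot: [-180.0, 0.0, -75.7]
force: [0.4, -0.5, 0.0]
grip_width: 0.0869
```

```bash
python3 st.py
python3 - <<'E'
from h import *
import pickle
c=get_calibration('wrist'); im=read_camera('wrist'); pickle.dump((c,im),open('w13.pkl','wb')); sav('w13.png',im)
E
```

```text
22.75 T [0.022 0.01  0.032] F [ 0.4 -0.5  0. ] yaw [-1.7998e+02  2.0000e-02 -7.5730e+01] [0.5889 0.0449 0.266 ] q7 [-30.  -87.4] 0.0869
```

View pics/w13.png

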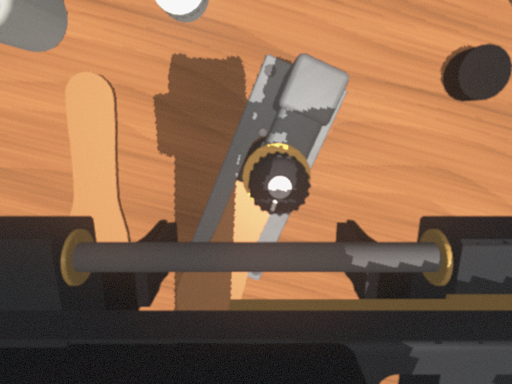

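carry_out:
  translation:
    - [0,3,-1]
    - [0,6,-2]
    - [0,9,-3]
    - [0,10.5,-3]
    - [0,10.5,-3]
  turn: [0,0,0,0,0]
  gripper: [1,1,1,1,1]

```text
time_s: 23.42
tool_pos: [0.4869, 0.0187, 0.2958]
tool_rot: [-180.0, -0.0, -76.2]
force: [0.0, 0.3, -0.0]
grip_width: 0.0871
```

```bash
python3 st.py
python3 - <<'E'
from h import *
import pickle
c=get_calibration('wrist'); im=read_camera('wrist'); pickle.dump((c,im),open('w14.pkl','wb')); sav('w14.png',im)
s=read_camera('side');sav('s14.png',s,8,(225,160,305,240))
E
```

```text
23.425 T [ 0.011 -0.042 -0.007] F [ 0.   0.3 -0. ] yaw [-1.7997e+02 -5.0000e-02 -7.6240e+01] [0.4869 0.0187 0.2958] q7 [-28.5 -80.4] 0.0871
```

View pics/w14.png

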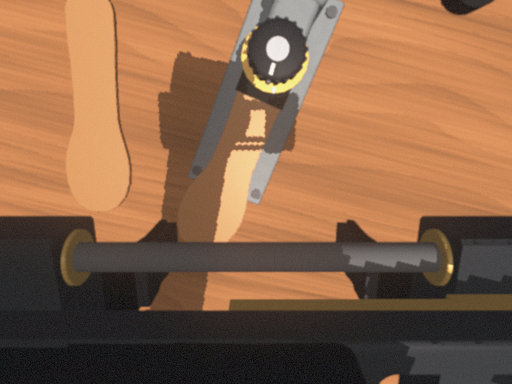

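View pics/s14.png

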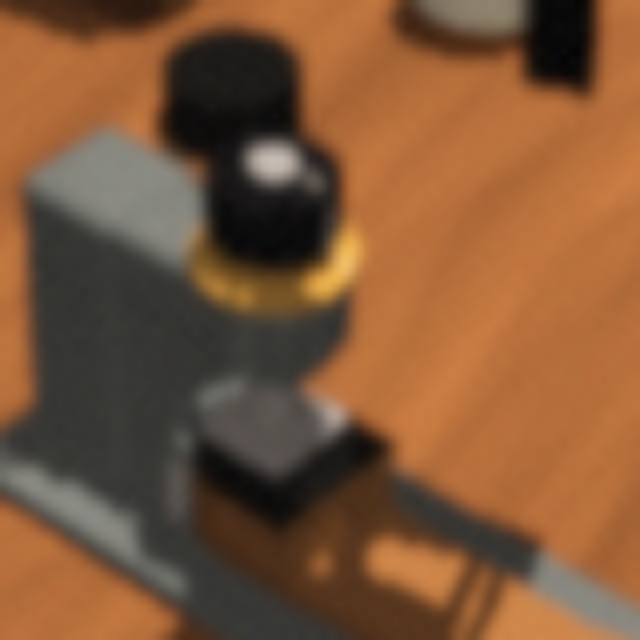

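Run:
```python
from h import *
import pickle
c,im=pickle.load(open('w14.pkl','rb')); sav('w14a.png',im,8,(235,8,315,100))
```

```text
(no output)
```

View pics/w14a.png

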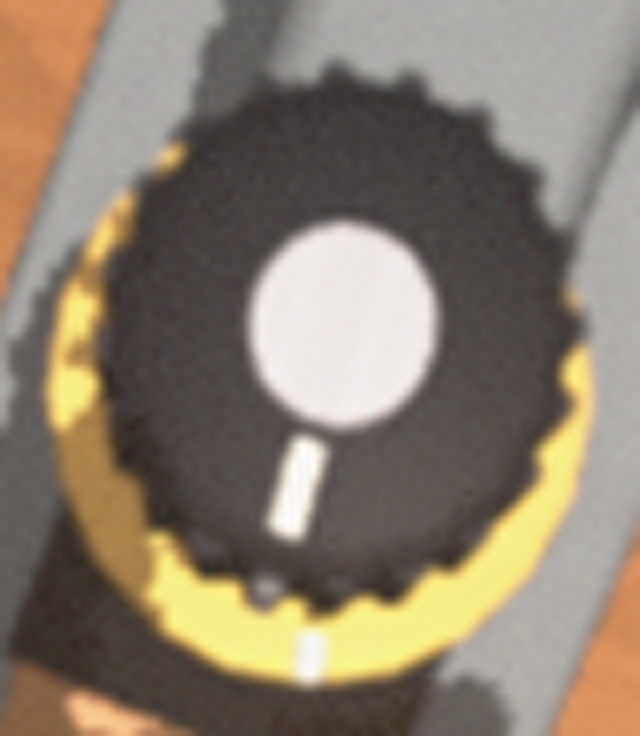

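```bash
cat > ang.py <<'E'
from h import *
def ang(c,f,spot,m1,m2,col,rim=None):
    S=onplane(c,f([spot]),.18)[0,:2]; S2=onplane(c,f([spot]),.183)[0,:2]
    M=onplane(c,f([m1,m2]),.18)[:,:2]; C=onplane(c,f([col]),.142)[0,:2]
    d=lambda v:np.degrees(np.arctan2(v[1],v[0]))
    v=M[1]-M[0]; print('line',d(v),'center of mark r',[np.linalg.norm(m-S) for m in M])
    for s in ([S,S2] if rim is None else [S,S2,rim]):
        print(s.round(4),'knob',d(M.mean(0)-s).round(1),'collar',d(C-s).round(1),np.linalg.norm(C-s).round(4),'ahead',((d(C-s)-d(M.mean(0)-s)+180)%360-180).round(1))
E
python3 - <<'E'
from ang import *
import pickle
f=lambda p:(np.array(p,float)+.5)/8-.5+np.array([235,8])
c,im=pickle.load(open('w14.pkl','rb'))
# rim of collar: outer yellow points
R=onplane(c,f([(48,400),(100,580),(220,668),(400,672),(510,595),(590,430)]),.1405)[:,:2]
(cx,cy),r=cv2.minEnclosingCircle((R*1000).astype(np.float32)); 
A=np.c_[2*R,np.ones(len(R))]; s=np.linalg.lstsq(A,(R**2).sum(1),rcond=None)[0]; print('rim',s[:2],np.sqrt(s[2]+s[0]**2+s[1]**2))
ang(c,f,(344,323),(311,440),(286,535),(311,655),s[:2])
f=lambda p:(np.array(p,float)+.5)/6-.5+np.array([205,20])
c,im=pickle.load(open('w9.pkl','rb'))
ang(c,f,(325,300),(247,243),(187,195),(145,195))
E
```

```text
rim [0.60319572 0.03192154] 0.031140587685383636
line 178.73351583913177 center of mark r [np.float64(0.011266748633029908), np.float64(0.020540314380537005)]
[0.6041 0.0318] knob 178.0 collar -167.9 0.0285 ahead 14.1
[0.6035 0.0318] knob 178.1 collar -167.6 0.028 ahead 14.3
[0.6032 0.0319] knob 178.4 collar -167.2 0.0277 ahead 14.3
line 44.6712452387893 center of mark r [np.float64(0.011057758483822771), np.float64(0.019712169818900546)]
[0.6039 0.0317] knob 46.4 collar 44.2 0.0301 ahead -2.2
[0.6035 0.0318] knob 45.2 collar 43.6 0.0303 ahead -1.6
```

The marks are clear: collar mark at crop (311,655), knob mark (310,445)–(287,530), so the knob is about 14° ahead. I'll come round to the other side so the camera sees both marks while gripping.

carry_out:
  translation:
    - [0,-2,0]
    - [0,-5,1]
    - [0,-8,2]
    - [-1,-11,3]
    - [-1.4,-11.7,4]
  turn: [-0.18,-0.36,-0.54,-0.72,-0.9]
  gripper: [1,1,1,1,1]

```text
time_s: 24.15
tool_pos: [0.599, 0.0625, 0.2538]
tool_rot: [-179.9, 0.2, -24.2]
force: [-0.1, -0.9, 1.1]
grip_width: 0.0869
```

carry_out:
  translation:
    - [0,0,0]
    - [0,0,1]
    - [0,0,1.5]
    - [0,0,1.5]
    - [0,0,1.5]
  turn: [-0.18,-0.36,-0.54,-0.72,-0.9]
  gripper: [1,1,1,1,1]

```text
time_s: 24.78
tool_pos: [0.5979, 0.0611, 0.2396]
tool_rot: [-179.9, 0.0, 27.3]
force: [-0.0, -0.1, 0.2]
grip_width: 0.0873
```

carry_out:
  translation:
    - [0,0,0]
    - [0,0,0]
    - [0,0,0]
    - [0,0,0]
    - [0,0,0]
  turn: [-0.18,-0.36,-0.54,-0.72,-0.9]
  gripper: [1,1,1,1,1]

```text
time_s: 25.4
tool_pos: [0.598, 0.0611, 0.2398]
tool_rot: [-179.9, -0.1, 78.9]
force: [-0.1, 0.5, -0.7]
grip_width: 0.0871
```

carry_out:
  translation:
    - [0,0,0]
    - [0,0,0]
    - [0,0,0]
    - [0,0,0]
    - [0,0,0]
  turn: [-0.18,-0.36,-0.54,-0.72,-0.75]
  gripper: [1,1,1,1,1]

```text
time_s: 26.02
tool_pos: [0.5978, 0.0609, 0.24]
tool_rot: [180.0, -0.1, 121.5]
force: [0.6, 0.6, -0.4]
grip_width: 0.087
```

```bash
python3 st.py
python3 - <<'E'
from h import *
import pickle
c=get_calibration('wrist'); im=read_camera('wrist'); pickle.dump((c,im),open('w15.pkl','wb')); sav('w15.png',im)
plan(.6043,.0317,.155,120)
E
```

```text
26.025 T [ 0.084 -0.118  0.019] F [ 0.6  0.6 -0.4] yaw [ 1.7999e+02 -1.3000e-01  1.2150e+02] [0.5978 0.0609 0.24  ] q7 [-54.4 101.3] 0.087
t 26.075 pos [0.5977 0.0608 0.2401] rot [ 1.8000e+02 -1.0000e-01  1.2149e+02] F [ 0.4 -1.  -0.5]
shift cm [-2.83 -0.96  8.51] turn 0.0259
```

View pics/w15.png

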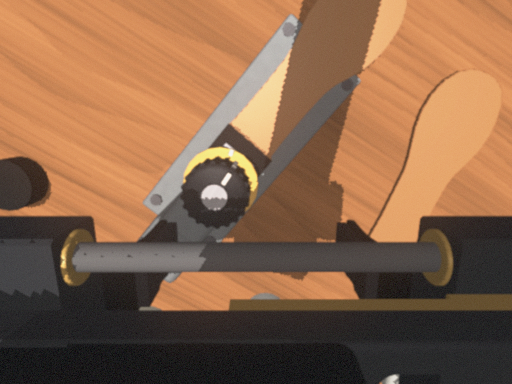

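Both marks face the camera here: knob (227,180), collar (230,148). Next I'll centre over the knob and descend.

carry_out:
  translation:
    - [-1.4,-0.5,0]
    - [-2.8,-1,0]
    - [-2.8,-1,2]
    - [-2.8,-1,4.5]
    - [-2.8,-1,6]
  turn: [0,0,0,0,0]
  gripper: [1,1,1,1,1]

```text
time_s: 26.7
tool_pos: [0.6023, 0.0313, 0.1783]
tool_rot: [-179.9, -0.1, 121.5]
force: [-0.1, -0.2, -0.6]
grip_width: 0.0869
```

Run:
```python
from h import *
plan(.6043,.0317,.155,120)
```

```text
t 26.7 pos [0.6023 0.0313 0.1783] rot [-1.7987e+02 -8.0000e-02  1.2150e+02] F [-0.1 -0.2 -0.6]
shift cm [-0.07  0.2   2.33] turn 0.0263
```

carry_out:
  translation:
    - [0,0.1,1.2]
    - [0,0.15,2.3]
    - [0,0.15,2.3]
    - [0,0.15,2.3]
  turn: [0,0,0,0]
  gripper: [1,1,1,1]

```text
time_s: 27.2
tool_pos: [0.6051, 0.0324, 0.1584]
tool_rot: [180.0, 0.0, 121.5]
force: [0.4, 0.1, -0.1]
grip_width: 0.0868
```

Run:
```python
from h import *
import pickle
plan(.6043,.0317,.155,120)
c=get_calibration('wrist'); im=read_camera('wrist'); pickle.dump((c,im),open('w16.pkl','wb')); sav('w16.png',im,4,(180,160,340,310))
plan(.6043,.0317,.155,120)
```

```text
t 27.2 pos [0.6051 0.0324 0.1584] rot [1.7995e+02 3.0000e-02 1.2153e+02] F [ 0.4  0.1 -0.1]
shift cm [-0.02 -0.11  0.34] turn 0.0268
t 27.25 pos [0.6052 0.0324 0.1585] rot [1.7994e+02 4.0000e-02 1.2153e+02] F [-0.4  0.2  1. ]
shift cm [-0.01 -0.11  0.35] turn 0.0266
```

View pics/w16.png

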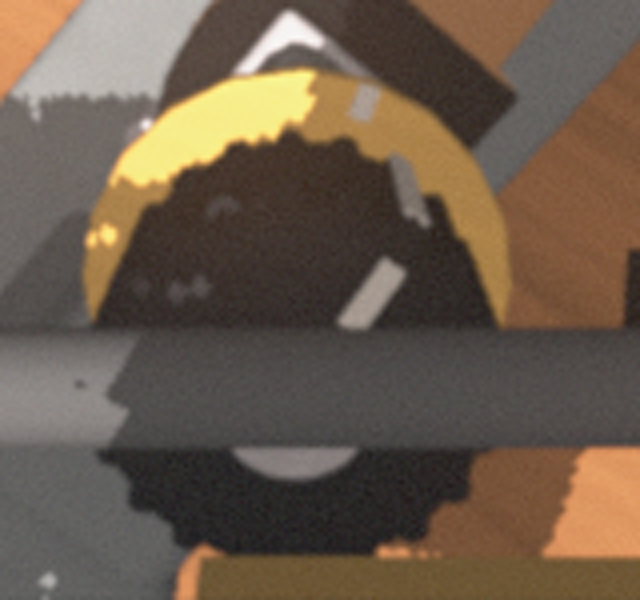

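The wrist view shows the collar mark at crop (363,103) and the knob mark at (370,293), so I can watch them during the turn.

carry_out:
  translation:
    - [0,-0.05,0.3]
    - [0,-0.05,0.3]
    - [0,-0.05,0.3]
    - [0,-0.05,0.3]
    - [0,-0.05,0.3]
  turn: [0,0,0,0,0]
  gripper: [1,0.4,0.4,0.4,0.4]
  squeeze: 55

```text
time_s: 27.88
tool_pos: [0.6043, 0.032, 0.1549]
tool_rot: [180.0, 0.0, 121.5]
force: [0.2, -1.2, 0.3]
grip_width: 0.0552
```

carry_out:
  translation:
    - [0,0,0]
    - [0,0,0]
  turn: [0,0]
  gripper: [0.4,0.4]

```text
time_s: 28.12
tool_pos: [0.605, 0.0309, 0.155]
tool_rot: [180.0, 0.1, 121.5]
force: [2.6, -3.7, -1.0]
grip_width: 0.0491
```

carry_out:
  translation:
    - [0,0,0]
    - [0,0,0]
    - [0,0,0]
  turn: [0.1,0.2,0.3]
  gripper: [0.4,0.4,0.4]

```text
time_s: 28.5
tool_pos: [0.6051, 0.0307, 0.155]
tool_rot: [179.9, 0.1, 104.1]
force: [2.9, -3.8, -0.6]
grip_width: 0.0489
```

```bash
python3 st.py
python3 - <<'E'
from ang import *
import pickle
c=get_calibration('wrist'); im=read_camera('wrist'); pickle.dump((c,im),open('w17.pkl','wb')); sav('w17.png',im,4,(180,160,340,310))
c,im=pickle.load(open('w16.pkl','rb')); f=lambda p:(np.array(p,float)+.5)/4-.5+np.array([180,160])
M=onplane(c,f([(342,322),(396,265)]),.18)[:,:2]; C=onplane(c,f([(363,103)]),.142)[0,:2]
d=lambda v:np.degrees(np.arctan2(v[1],v[0]));A=np.array([.6041,.0318])
print(d(M[1]-M[0]),d(M.mean(0)-A),np.linalg.norm(M-A,axis=1),d(C-A),np.linalg.norm(C-A))
E
```

```text
28.5 T [-0.554 -0.771  0.409] F [ 2.9 -3.8 -0.6] yaw [1.7993e+02 1.1000e-01 1.0414e+02] [0.6051 0.0307 0.155 ] q7 [-48.8  85.6] 0.0489
170.26615320660716 178.53452110745332 [0.01163776 0.02058503] -168.10762942861663 0.028538854929137384
```

View pics/w17.png

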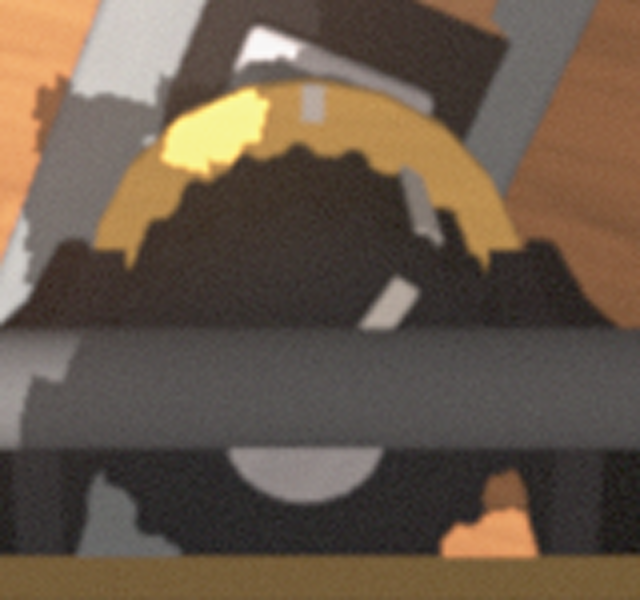

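```bash
cat > m.py <<'E'
from ang import *
import pickle,sys
def meas(fn,m1,m2,col):
    c,im=pickle.load(open(fn,'rb')); f=lambda p:(np.array(p,float)+.5)/4-.5+np.array([180,160])
    M=onplane(c,f([m1,m2]),.18)[:,:2]; C=onplane(c,f([col]),.142)[0,:2]
    d=lambda v:np.degrees(np.arctan2(v[1],v[0]));A=np.array([.6041,.0318])
    k=d(M[1]-A);q=d(C-A); print('line',d(M[1]-M[0]),'knob',k,np.linalg.norm(M-A,axis=1),'collar',q,np.linalg.norm(C-A),'ahead',(q-k)%360)
E
python3 - <<'E'
from m import *
meas('w16.pkl',(342,322),(396,265),(363,103))
meas('w17.pkl',(367,327),(409,285),(313,103))
E
```

```text
line 170.26615320660716 knob 176.7231188719783 [0.01163776 0.02058503] collar -168.10762942861663 0.028538854929137384 ahead 15.169251699405095
line 151.5252862230761 knob 159.62751716627898 [0.01391628 0.02049166] collar -168.33569991944864 0.02869869568335775 ahead 32.03678291427241
```

The collar held still while the knob went from 15° to 32° ahead (a 17.4° turn), so the clutch is slipping. I'm aiming for about 65°.

carry_out:
  translation:
    - [0,0,0]
    - [0,0,0]
    - [0,0,0]
  turn: [0.1,0.2,0.3]
  gripper: [0.4,0.4,0.4]

```text
time_s: 28.92
tool_pos: [0.6051, 0.0305, 0.155]
tool_rot: [179.9, 0.1, 87.0]
force: [3.6, -4.5, 0.1]
grip_width: 0.0488
```

```bash
python3 st.py
python3 - <<'E'
from h import *
import pickle
c=get_calibration('wrist'); im=read_camera('wrist'); pickle.dump((c,im),open('w18.pkl','wb')); sav('w18.png',im,4,(180,160,340,310))
E
```

```text
28.925 T [-0.732 -0.844  0.459] F [ 3.6 -4.5  0.1] yaw [1.799e+02 1.000e-01 8.704e+01] [0.6051 0.0305 0.155 ] q7 [-45.7  69.6] 0.0488
```

View pics/w18.png

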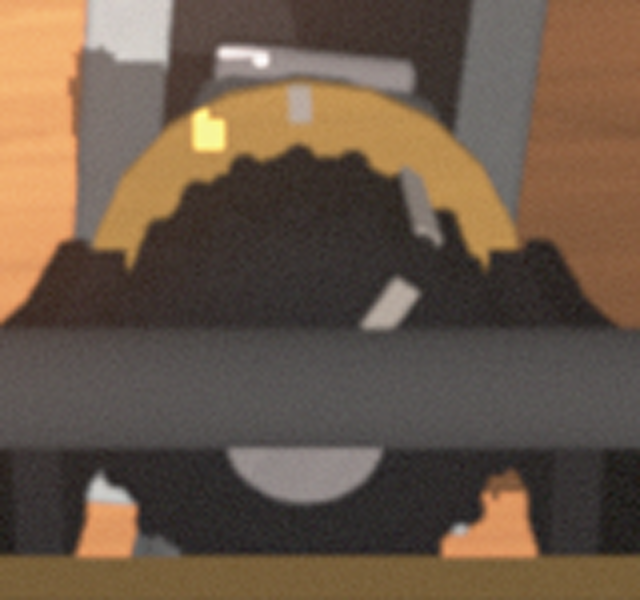

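Run:
```python
from m import *
meas('w18.pkl',(367,327),(409,285),(300,103))
```

```text
line 134.43761502881318 knob 143.07785762832842 [0.01395323 0.02051566] collar 178.38770228485043 0.0287857369958774 ahead 35.30984465652202
```

The collar moved on 13° this time (tightening further) and the knob is now 35° ahead. Continuing.

carry_out:
  translation:
    - [0,0,0]
    - [0,0,0]
    - [0,0,0]
  turn: [0.1,0.2,0.3]
  gripper: [0.4,0.4,0.4]

```text
time_s: 29.35
tool_pos: [0.6051, 0.0303, 0.155]
tool_rot: [179.9, 0.1, 69.9]
force: [2.7, -5.4, -0.8]
grip_width: 0.0488
```

```bash
python3 st.py
python3 - <<'E'
from h import *
import pickle
c=get_calibration('wrist'); im=read_camera('wrist'); pickle.dump((c,im),open('w19.pkl','wb')); sav('w19.png',im,4,(180,160,340,310))
E
```

```text
29.35 T [-0.868 -0.855  0.477] F [ 2.7 -5.4 -0.8] yaw [1.7987e+02 9.0000e-02 6.9860e+01] [0.6051 0.0303 0.155 ] q7 [-42.8  53.4] 0.0488
```

View pics/w19.png

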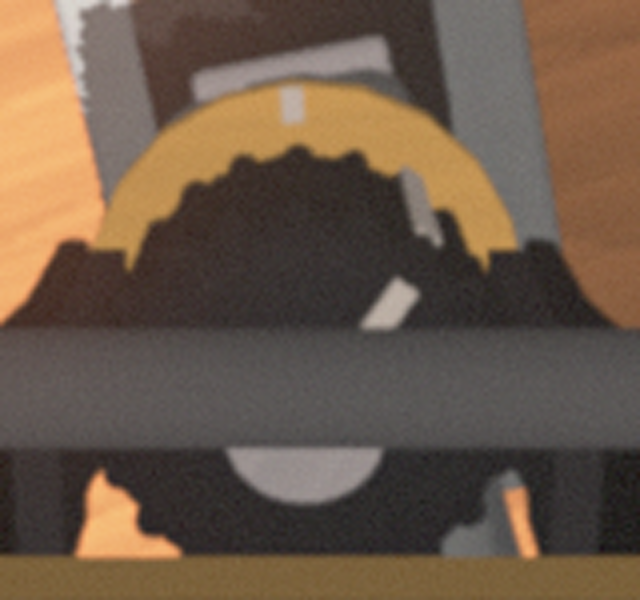

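carry_out:
  translation:
    - [0,0,0]
    - [0,0,0]
    - [0,0,0]
  turn: [0.1,0.2,0.3]
  gripper: [0.4,0.4,0.4]

```text
time_s: 29.78
tool_pos: [0.6051, 0.0302, 0.155]
tool_rot: [179.9, 0.1, 52.6]
force: [2.4, -5.4, -0.2]
grip_width: 0.0492
```

```bash
python3 st.py
python3 - <<'E'
from h import *
import pickle
c=get_calibration('wrist'); im=read_camera('wrist'); pickle.dump((c,im),open('w20.pkl','wb')); sav('w20.png',im,4,(180,160,340,310))
E
```

```text
29.775 T [-0.96  -0.765  0.328] F [ 2.4 -5.4 -0.2] yaw [1.7985e+02 5.0000e-02 5.2630e+01] [0.6051 0.0302 0.155 ] q7 [-39.9  37.1] 0.0492
```

View pics/w20.png

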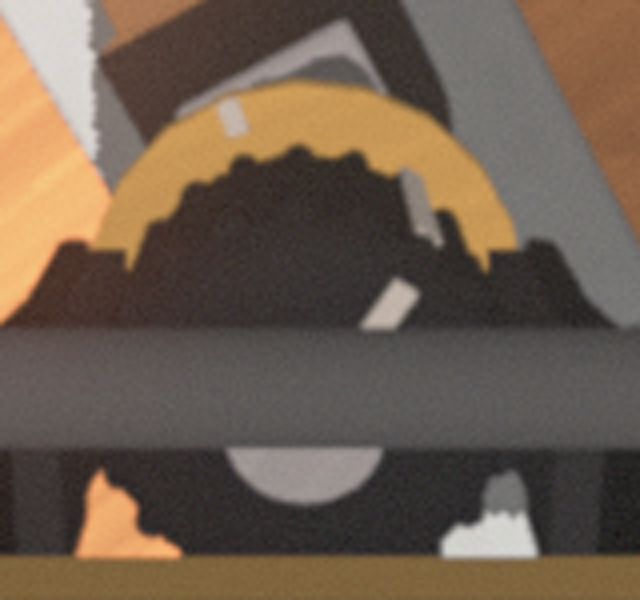

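Run:
```python
from m import *
meas('w19.pkl',(367,327),(409,285),(292,104))
meas('w20.pkl',(367,327),(409,285),(234,117))
```

```text
line 117.25868444907175 knob 126.39111673770735 [0.01391614 0.02046572] collar 163.71024289181798 0.028738169093491014 ahead 37.319126154110634
line 100.03532614152802 knob 109.4367976922933 [0.01380975 0.02035173] collar 163.02943685023214 0.028589864884454044 ahead 53.59263915793885
```

Two clicks are past: 53.6° ahead, collar steady at 163°, torque down to 0.33. One small step more for margin.

carry_out:
  translation:
    - [0,0,0]
    - [0,0,0]
    - [0,0,0]
  turn: [0.1,0.2,0.2]
  gripper: [0.4,0.4,0.4]

```text
time_s: 30.2
tool_pos: [0.605, 0.03, 0.155]
tool_rot: [179.8, 0.0, 41.3]
force: [2.1, -4.2, 0.4]
grip_width: 0.0488
```

```bash
python3 st.py
python3 - <<'E'
from h import *
import pickle
c=get_calibration('wrist'); im=read_camera('wrist'); pickle.dump((c,im),open('w21.pkl','wb')); sav('w21.png',im,4,(180,160,340,310))
E
```

```text
30.2 T [-0.968 -0.739  0.077] F [ 2.1 -4.2  0.4] yaw [1.7984e+02 4.0000e-02 4.1280e+01] [0.605 0.03  0.155] q7 [-38.   26.3] 0.0488
```

View pics/w21.png

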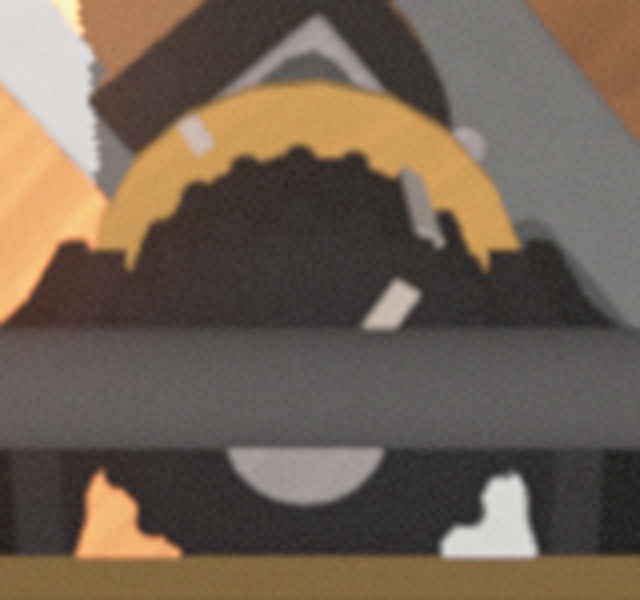

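The knob is now about 65° ahead (collar mark at crop (197,135)). Let go and look before lifting.

carry_out:
  translation:
    - [0,0,0]
    - [0,0,0]
    - [0,0,0]
    - [0,0,0]
  turn: [0,0,0,0]
  gripper: [0.62,0.7,0.9,1]

```text
time_s: 30.75
tool_pos: [0.6041, 0.0325, 0.1548]
tool_rot: [-180.0, 0.0, 41.4]
force: [-0.3, 0.0, -0.1]
grip_width: 0.0732
```

```bash
python3 st.py
python3 - <<'E'
from h import *
import pickle
c=get_calibration('wrist'); im=read_camera('wrist'); pickle.dump((c,im),open('w22.pkl','wb')); sav('w22.png',im,4,(180,160,340,310))
E
```

```text
30.75 T [ 0.048 -0.113  0.004] F [-0.3  0.  -0.1] yaw [-179.97    0.     41.35] [0.6041 0.0325 0.1548] q7 [-38.2  26.3] 0.0732
```

View pics/w22.png

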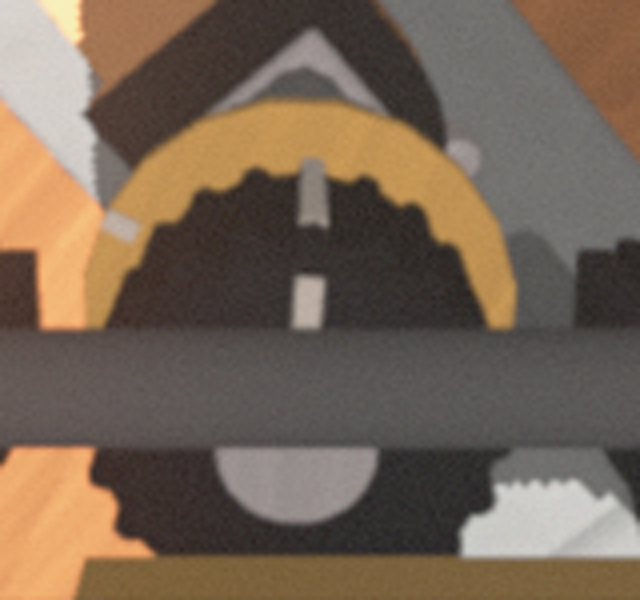

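Run:
```python
from m import *
meas('w21.pkl',(367,327),(409,285),(197,135))
meas('w22.pkl',(307,327),(309,280),(121,227))
```

```text
line 88.6837440458856 knob 98.37245594853485 [0.01373157 0.02026491] collar 163.34357763849002 0.028603846419155133 ahead 64.97112168995517
line 129.08653886579432 knob 128.26328450807802 [0.01451075 0.01999144] collar -166.98417489231832 0.028458134870984676 ahead 64.75254059960366
```

On release, collar and knob together ran back about 30°, just as last time, and stopped there. The knob is still 64.8° ahead, so the clutch reading is right. I'll retreat and check.

carry_out:
  translation:
    - [0,0,0]
    - [0,0,-1]
    - [0,0,-4]
    - [0,0,-8]
    - [0,0,-12]
  turn: [0,0,0,0,0]
  gripper: [1,1,1,1,1]

```text
time_s: 31.42
tool_pos: [0.6042, 0.0321, 0.2768]
tool_rot: [180.0, -0.0, 41.3]
force: [1.0, -0.2, -0.3]
grip_width: 0.0867
```

carry_out:
  translation:
    - [0,-3,0]
    - [0,-5,0]
    - [0,-5,0]
    - [0,-5,0]
  turn: [0,0,0,0]
  gripper: [1,1,1,1]

```text
time_s: 31.92
tool_pos: [0.5715, 0.0684, 0.2744]
tool_rot: [180.0, 0.1, 41.3]
force: [-0.2, -0.0, 0.0]
grip_width: 0.0868
```

```bash
python3 st.py
python3 - <<'E'
from h import *
import pickle
c=get_calibration('wrist'); im=read_camera('wrist'); pickle.dump((c,im),open('w23.pkl','wb')); sav('w23.png',im)
s=read_camera('side');sav('s23.png',s,6,(225,160,325,260))
E
```

```text
31.925 T [-0.014 -0.161  0.014] F [-0.2 -0.   0. ] yaw [1.7997e+02 5.0000e-02 4.1260e+01] [0.5715 0.0684 0.2744] q7 [-40.6  25.9] 0.0868
```

View pics/w23.png

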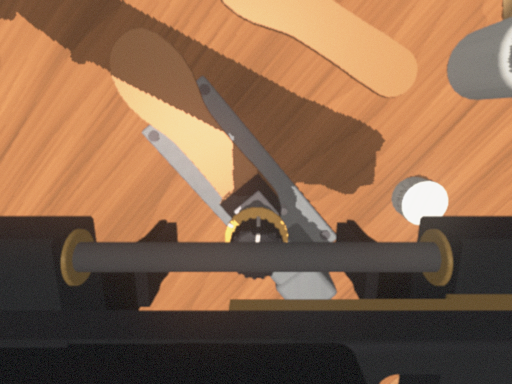

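View pics/s23.png

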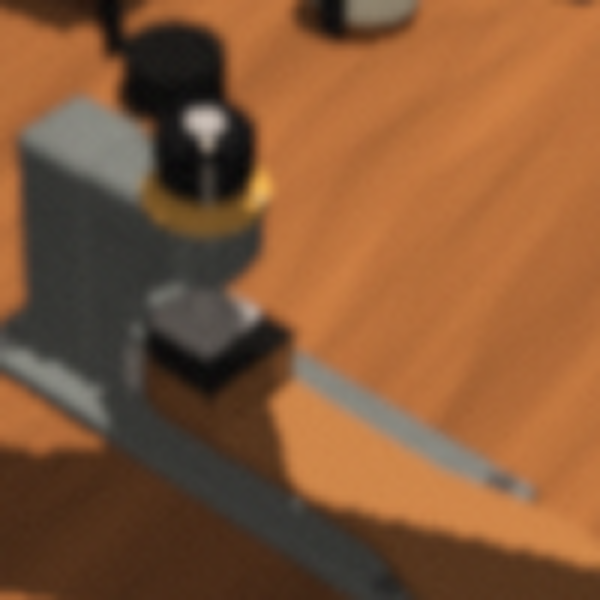

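The foot is down on the heel, which is against the pin (side crop (133,370)), and the sole is straight. The 30° run-back on release bothers me, though: it probably took much of the clamp force, because the hand let go with torque still in the screw. I'll regrip, re-tighten part of the way, and let go with no torque left in the hand.

carry_out:
  translation:
    - [0,2,0]
    - [0,4,0]
    - [0,5,1]
    - [0,5,3]
    - [0,5,6]
  turn: [-0.15,-0.3,-0.45,-0.58,-0.58]
  gripper: [1,1,1,1,1]

```text
time_s: 32.65
tool_pos: [0.6053, 0.0309, 0.2143]
tool_rot: [179.9, -0.0, 74.5]
force: [0.3, -0.4, -0.1]
grip_width: 0.0871
```

Run:
```python
from h import *
plan(.6043,.0317,.155,75)
```

```text
t 32.65 pos [0.6053 0.0309 0.2143] rot [ 1.7994e+02 -4.0000e-02  7.4500e+01] F [ 0.3 -0.4 -0.1]
shift cm [ 0.05 -0.12  5.93] turn -0.0087
```

carry_out:
  translation:
    - [0,0,2]
    - [0,0,4]
    - [0,0,5.7]
    - [0,0,5.7]
    - [0,0,5.7]
  turn: [0,0,0,0,0]
  gripper: [1,1,1,1,1]

```text
time_s: 33.28
tool_pos: [0.6048, 0.0321, 0.1585]
tool_rot: [179.9, -0.0, 74.5]
force: [-1.0, -0.3, 0.4]
grip_width: 0.087
```

Run:
```python
from h import *
plan(.6043,.0317,.155,75)
```

```text
t 33.275 pos [0.6048 0.0321 0.1585] rot [ 1.7994e+02 -2.0000e-02  7.4550e+01] F [-1.  -0.3  0.4]
shift cm [-0.05 -0.04  0.35] turn -0.0079
```

carry_out:
  translation:
    - [0,-0.1,0.3]
    - [0,-0.1,0.3]
    - [0,-0.1,0.3]
    - [0,-0.1,0.3]
    - [0,-0.1,0.3]
  turn: [0,0,0,0,0]
  gripper: [0.4,0.4,0.4,0.4,0.4]
  squeeze: 50

```text
time_s: 33.9
tool_pos: [0.603, 0.0308, 0.1549]
tool_rot: [-180.0, 0.1, 74.5]
force: [-0.7, -2.0, 1.7]
grip_width: 0.049
```

carry_out:
  translation:
    - [0,0,0]
    - [0,0,0]
  turn: [0,0]
  gripper: [0.4,0.4]

```text
time_s: 34.15
tool_pos: [0.6031, 0.0309, 0.1549]
tool_rot: [-180.0, 0.1, 74.5]
force: [-2.4, -4.8, 3.5]
grip_width: 0.0489
```

```bash
python3 st.py
python3 - <<'E'
from h import *
import pickle
c=get_calibration('wrist'); im=read_camera('wrist'); pickle.dump((c,im),open('w24.pkl','wb')); sav('w24.png',im,4,(180,160,340,310))
E
```

```text
34.15 T [-1.044  0.489 -0.008] F [-2.4 -4.8  3.5] yaw [-1.7999e+02  1.2000e-01  7.4490e+01] [0.6031 0.0309 0.1549] q7 [-42.1  58.3] 0.0489
```

View pics/w24.png

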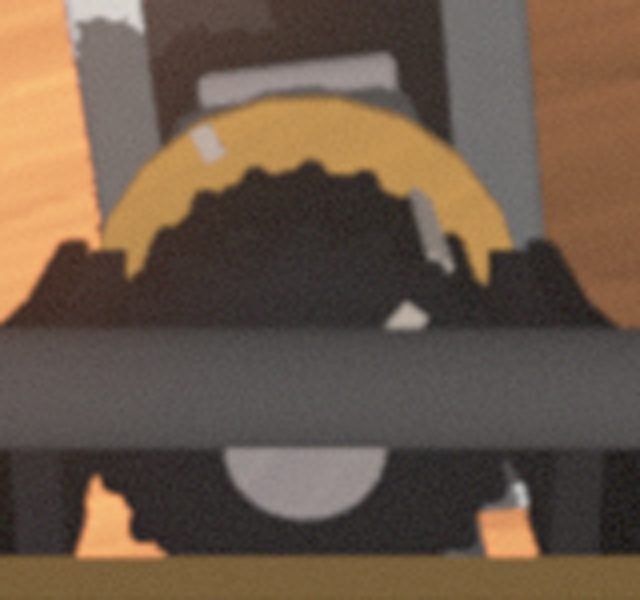

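carry_out:
  translation:
    - [0,0,0]
    - [0,0,0]
    - [0,0,0]
    - [0,0,0]
    - [0,0,0]
  turn: [0.07,0.14,0.2,0.2,0.2]
  gripper: [0.4,0.4,0.4,0.4,0.4]

```text
time_s: 34.83
tool_pos: [0.6032, 0.0311, 0.1549]
tool_rot: [180.0, 0.1, 63.0]
force: [-2.7, -4.0, 3.6]
grip_width: 0.049
```

```bash
python3 st.py
python3 - <<'E'
from m import *
c=get_calibration('wrist'); im=read_camera('wrist'); pickle.dump((c,im),open('w25.pkl','wb')); sav('w25.png',im,4,(180,160,340,310))
meas('w24.pkl',(395,325),(417,310),(208,142))
E
```

```text
34.825 T [-1.005  0.387  0.011] F [-2.7 -4.   3.6] yaw [1.7999e+02 9.0000e-02 6.3040e+01] [0.6032 0.0311 0.1549] q7 [-40.2  47.4] 0.049
line 111.02298888231614 knob 127.37698670750295 [0.01746216 0.02028248] collar -167.62421107054934 0.028765385214215945 ahead 64.9988022219477
```

View pics/w25.png

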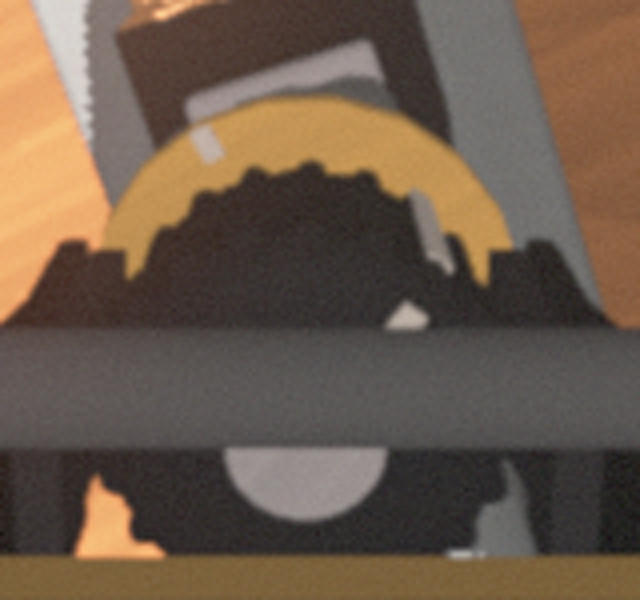

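Collar and knob advanced together by 11.5°, with zero torque left in the hand at rest. A little more.

carry_out:
  translation:
    - [0,0,0]
    - [0,0,0]
    - [0,0,0]
    - [0,0,0]
    - [0,0,0]
  turn: [0.05,0.1,0.15,0.15,0.15]
  gripper: [0.4,0.4,0.4,0.4,0.4]

```text
time_s: 35.5
tool_pos: [0.6033, 0.0313, 0.1549]
tool_rot: [180.0, 0.1, 54.5]
force: [-2.2, -3.7, 3.6]
grip_width: 0.0493
```

```bash
python3 st.py
python3 - <<'E'
from m import *
c=get_calibration('wrist'); im=read_camera('wrist'); pickle.dump((c,im),open('w26.pkl','wb')); sav('w26.png',im,4,(180,160,340,310))
E
python3 st.py
```

```text
35.5 T [-0.95   0.328  0.071] F [-2.2 -3.7  3.6] yaw [1.7997e+02 6.0000e-02 5.4500e+01] [0.6033 0.0313 0.1549] q7 [-38.8  39.3] 0.0493
35.55 T [-0.99   0.378 -0.029] F [-1.6 -4.1  3. ] yaw [1.7998e+02 6.0000e-02 5.4500e+01] [0.6033 0.0313 0.1549] q7 [-38.8  39.3] 0.0489
```

View pics/w26.png

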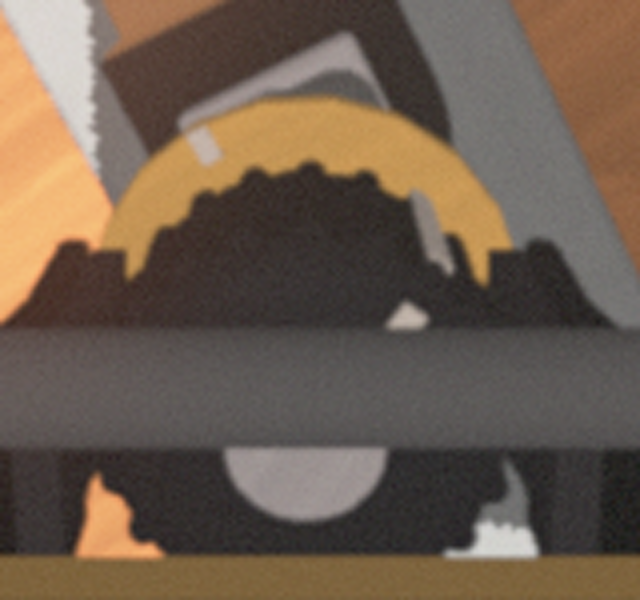

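carry_out:
  translation:
    - [0,0,0]
    - [0,0,0]
    - [0,0,0]
    - [0,0,0]
  turn: [0,0,0,0]
  gripper: [0.62,0.7,0.9,1]

```text
time_s: 36.05
tool_pos: [0.6033, 0.033, 0.1547]
tool_rot: [-180.0, -0.0, 54.5]
force: [-0.0, 0.5, -0.3]
grip_width: 0.0734
```

```bash
python3 st.py
python3 - <<'E'
from m import *
c=get_calibration('wrist'); im=read_camera('wrist'); pickle.dump((c,im),open('w27.pkl','wb')); sav('w27.png',im,4,(180,160,340,310))
meas('w26.pkl',(395,325),(417,310),(206,146))
E
```

```text
36.05 T [ 0.083 -0.107 -0.003] F [-0.   0.5 -0.3] yaw [-1.7998e+02 -4.0000e-02  5.4540e+01] [0.6033 0.033  0.1547] q7 [-38.9  39.3] 0.0734
line 91.02852459354546 knob 107.92964252348648 [0.01738078 0.02019166] collar 173.71367744547837 0.02850270745542227 ahead 65.78403492199189
```

View pics/w27.png

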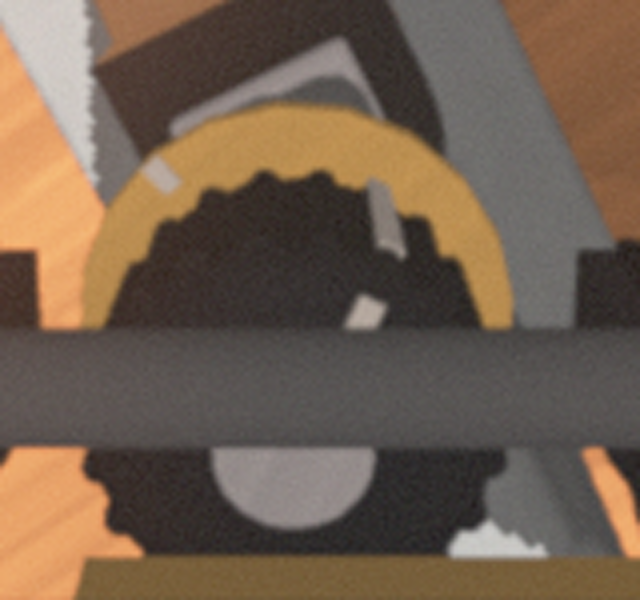

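Run:
```python
from m import *
meas('w27.pkl',(354,325),(375,300),(162,176))
```

```text
line 106.76564261542867 knob 119.00260122292852 [0.01673337 0.02032952] collar -174.6888866757095 0.02851072271910359 ahead 66.308512101362
```

Run-back was only about 12° this time; both releases fit dry friction with equilibrium near 225° of total collar travel. The hand is still around the knob, so I'll close again, add about 7° and let go.

carry_out:
  translation:
    - [0,0,0]
    - [0,0,0]
    - [0,0,0]
    - [0,0,0]
    - [0,0,0]
  turn: [0,0,0,0,0]
  gripper: [0.4,0.4,0.4,0.4,0.4]

```text
time_s: 36.72
tool_pos: [0.6029, 0.0316, 0.1548]
tool_rot: [-180.0, 0.1, 54.5]
force: [-2.0, -1.5, 1.7]
grip_width: 0.0488
```

carry_out:
  translation:
    - [0,0,0]
    - [0,0,0]
    - [0,0,0]
    - [0,0,0]
  turn: [0.06,0.12,0.12,0.12]
  gripper: [0.4,0.4,0.4,0.4]

```text
time_s: 37.22
tool_pos: [0.603, 0.0318, 0.1548]
tool_rot: [-180.0, 0.1, 47.6]
force: [-3.0, -2.6, 1.6]
grip_width: 0.0491
```

carry_out:
  translation:
    - [0,0,0]
    - [0,0,0]
    - [0,0,0]
    - [0,0,0]
  turn: [0,0,0,0]
  gripper: [0.62,0.7,0.9,1]

```text
time_s: 37.72
tool_pos: [0.6034, 0.0325, 0.1548]
tool_rot: [-180.0, -0.0, 47.6]
force: [0.0, -0.2, 0.1]
grip_width: 0.0732
```

```bash
python3 st.py
python3 - <<'E'
from m import *
c=get_calibration('wrist'); im=read_camera('wrist'); pickle.dump((c,im),open('w28.pkl','wb')); sav('w28.png',im,4,(180,160,340,310))
E
```

```text
37.725 T [ 0.012 -0.14  -0.01 ] F [ 0.  -0.2  0.1] yaw [-1.800e+02 -2.000e-02  4.763e+01] [0.6034 0.0325 0.1548] q7 [-37.8  32.7] 0.0732
```

View pics/w28.png

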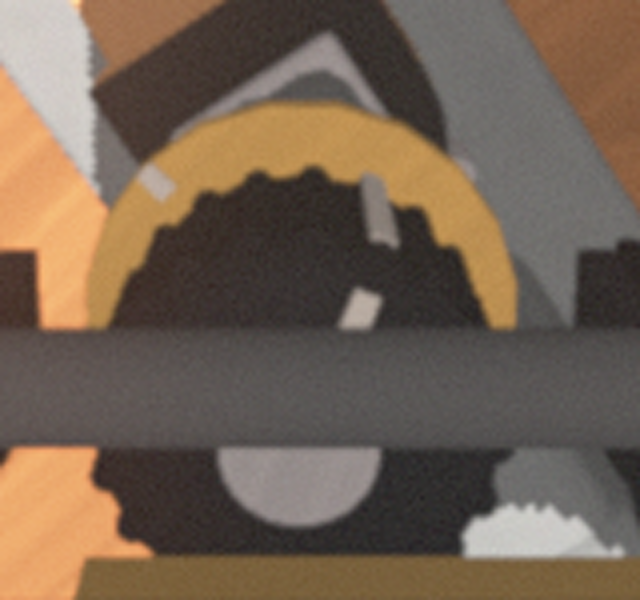

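Run:
```python
from m import *
meas('w28.pkl',(351,325),(369,294),(157,182))
```

```text
line 109.56173704519597 knob 116.0496909038717 [0.01606067 0.02013414] collar -177.86101106407688 0.028607090756083392 ahead 66.08929803205143
```

carry_out:
  translation:
    - [0,0,0]
    - [0,0,-1]
    - [0,0,-4]
    - [0,0,-8]
    - [0,0,-12]
  turn: [0,0,0,0,0]
  gripper: [1,1,1,1,1]

```text
time_s: 38.4
tool_pos: [0.6033, 0.0323, 0.2768]
tool_rot: [180.0, -0.0, 47.6]
force: [0.6, 0.1, 0.8]
grip_width: 0.0871
```

carry_out:
  translation:
    - [0,3,0]
    - [0,6,0]
    - [0,9,0]
    - [0,9,0]
    - [0,9,0]
  turn: [0,0,0,0,0]
  gripper: [1,1,1,1,1]

```text
time_s: 39.02
tool_pos: [0.6695, -0.0274, 0.2752]
tool_rot: [-180.0, -0.0, 47.7]
force: [-0.6, 0.4, -0.1]
grip_width: 0.0872
```

```bash
python3 st.py
python3 - <<'E'
from h import *
import pickle
c=get_calibration('wrist'); im=read_camera('wrist'); pickle.dump((c,im),open('w29.pkl','wb')); sav('w29.png',im)
s=read_camera('side');sav('s29.png',s,1)
t=read_camera('top');sav('t29.png',t,1)
E
```

```text
39.025 T [ 0.052 -0.17   0.005] F [-0.6  0.4 -0.1] yaw [-1.7996e+02 -3.0000e-02  4.7660e+01] [ 0.6695 -0.0274  0.2752] q7 [-36.3  38.7] 0.0872
```

View pics/w29.png

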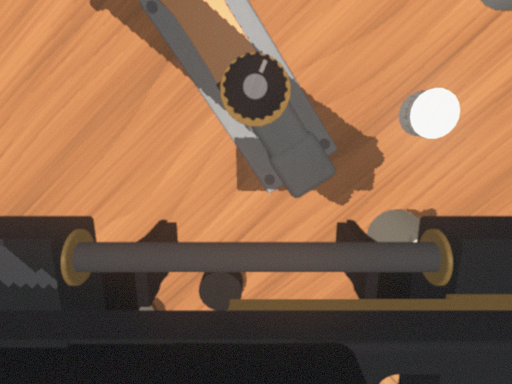

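View pics/s29.png

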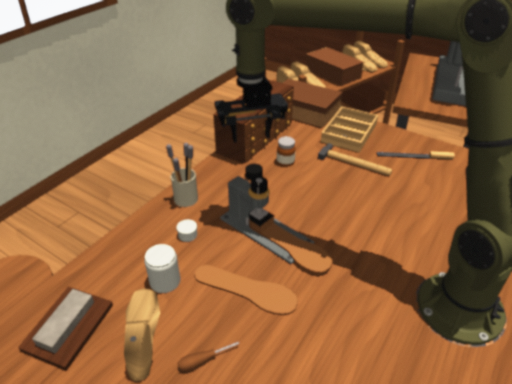

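Run:
```python
from h import *
im=cv2.imread('pics/t29.png')[:,:,::-1]; sav('t29a.png',im,4,(190,150,330,300))
```

```text
(no output)
```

View pics/t29a.png

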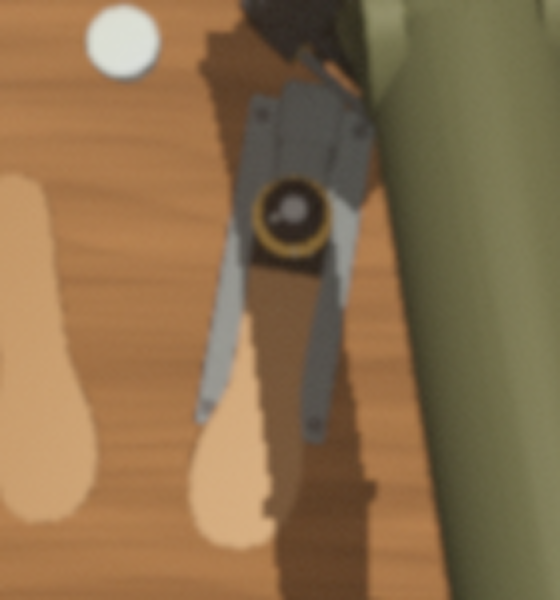

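The sole lies parallel to the bed (about 9.5° against 9.2° in the picture), its toe at crop (240,548), and the hand is clear. Handing in.

```bash
python3 -c "
from cell import sign_off
print(sign_off())"
```

```text
the job is handed in; nothing more can be done
None
```

The heeled sole is clamped in the press, heel against the pins and pointing straight in, and the job was handed in at about 39 s. Clamp force is the one thing I could not measure.

- **Placing:** I gripped the sole at the waist, laid it on the bed and slid it in until the heel met the pins at about 9 N. I then eased off and let go. The last pictures show it parallel to the bed, the foot down on the heel, and nothing else moved.
- **Knob:** I turned it until the clutch slipped past two clicks. The final reading put its mark about 66° ahead of the collar's, inside the 45–105° band.
- **Run-back on release:** Twice when I let go at full torque, knob and collar ran back together by about 30°, which lowers the clamp force. Their lead stayed the same. I regripped twice and tightened part of the way, and after the last release they ran back only about 4°.
- **Clamp force:** From the collar angle I estimate 50–60 N, above the required 30 N but below the stated 100 N or so.

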